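# Stack the pivot rings of the bench magnifier and hold its arm level over the post

## Task

Put the bench magnifier back together: thread the wide steel thrust washer down the pivot post until it lies flat on the base's seat, then the narrow spacer collar down onto the washer, letting go of each. Then pick up the swing arm, gripping its bar at the balance point so that it does not sag, and hold it level with the hub's bore straight over the post, about two centimetres above the tip, so that the post can be greased; finish while still holding it there. Do not tip the arm in the air, and leave the masking tape, white paint pot, sanding block, glue bottle and pliers where they lie.

Things in the scene. Friction and masses are not known exactly. Their poses are not given: they have to be found in the camera images.
- base_seat (a point): Centre of the flat round seat (33 mm across) on top of the magnifier's heavy grey base, at the root of the pivot post. The base is fixed, 128 mm across: its disc slopes from 14 mm high at the rim to 18 mm near the middle, from which the boss with the seat rises to 30 mm above the table. z axis up.
- post_tip (a point): Tip of the upright steel pivot post of the fixed base: 12 mm diameter, 46 mm tall from the seat (tip 76 mm above the table), its top 7 mm tapered to 5 mm diameter.
- washer_centre (a point): Centre (half-way up, on the axis) of the loose thrust washer, the wide thin steel ring: 42 mm outside diameter, 15 mm bore, 8 mm thick, about 75 g; lies flat on the table, z axis along its bore. The bore is 3 mm wider than the post.
- collar_centre (a point): Centre (half-way up, on the axis) of the loose spacer collar, the narrow thick steel ring: 28 mm outside diameter, 15 mm bore, 14 mm tall, about 55 g; lies flat on the table, z axis along its bore.
- balance_point (a point): Balance point of the loose swing arm (0.36 to 0.55 kg), on the axis of its bar, half-way up. A heavy steel hub (36 mm across, 34 tall, upright 15 mm bore) and a light framed lens (92 across, 14 tall) joined by a straight smooth, slippery metal bar 12 wide, 14 tall. x from hub to lens, z up. Bore axis at x = -56, lens centre +134, bar bare from -36 to +74 mm. 21 mm above the table when lying.
- hub_bore (a point): Centre of the lower mouth of the hub's bore, on the underside of the swing arm, 21 mm below and 56 mm behind the balance point. Axes as the balance point's.
- the_mask_tape: Bystander: roll of masking tape lying flat, 68 mm across, 18 mm tall; origin at the centre of its underside.
- the_paint_pot_4: Bystander: small white paint pot, 38 mm across, 42 mm tall; origin at the centre of its underside.
- the_sanding_block: Bystander: brown sanding block, 28 x 70 x 16 mm; origin at the centre of its underside.
- the_glue_bottle: Bystander: small white glue bottle with a green cap, 30 mm across, 61 mm tall; origin at the centre of its underside.
- the_red_pliers: Bystander: red-handled pliers lying flat, 38 x 151 x 10 mm; origin at the centre of the underside.

How it is judged:
By the outcome, as a careful person would: the job done as asked, in the order asked, and still so for the second after the job is handed in, while the arm keeps its last pose, push and grip.
It also fails if it takes over 69 s, if anything falls off the work surface, if the arm or the gripper's body presses on something with over 40 N, if the wrist force passes 120 N, or if a joint passes its speed limit or range.

## Robot

A 7-joint arm with a two-finger parallel gripper is mounted at the origin on a cart in front of the work surface, level with it; the furniture and walls round the work are solid. World frame = base frame: x ahead of the robot, y to its left, z up, the work surface at z = 0. Lengths are in mm, angles in rad, forces in N, time in s.
With the tool pointing down it reaches from about 425 to 875 mm from the base axis. Payload 9.9 kg.
Tool frame: the origin (TCP) lies at the very end of the fingers, on their centre line; the grasp point (between the pads) lies 19 mm behind it; z points along the fingers, y is the direction in which the jaws open and shut (so a half turn about z gives the same grasp; the last joint's range is limited). The gripper opens to 85 mm and grips with 20 to 120 N. Pads are 22 mm wide; open, the fingers measure 114 mm over their backs; the gripper's body (76 mm by 85 mm) begins 54 mm behind the grasp point. The pads swing forward as they close: fully open they stand 13 mm farther back than shut.
Start: joints at [-1.411, 0.576, 0.025, 1.437, -0.015, 1.129, -0.057], TCP at [162.932, 655.044, 231.289] pointing down, gripper open.
Joint ranges: [-2.76, 2.76], [-0.34, 2.15], [-1.52, 1.57], [0.19, 2.46], [-1.09, 4.23], [0.17, 1.99], [-2.82, 2.82]. Speed limits (rad/s): [2.22, 2.22, 3.01, 3.01, 3.14, 3.14, 3.14].

## Interface

Orientations are given as [roll, pitch, yaw] about the fixed x, y, z axes, in that order (R = Rz(yaw) Ry(pitch) Rx(roll)).
In Python, from workcell import r, viewer gives the robot as it stands.
- The arm moves only by the tool apply_moves, never from a script. Its argument "targets" is a list of rows, each a list of 3 entries, a list of its own where there are three numbers: the shift along the tool's x, y, z as a fraction of full scale, then the turn, a rotation vector about the tool's x, y, z as a fraction of full scale, then the closure, from -1 (fully open) to 1 (shut). In form: [[[dx, dy, dz], [rx, ry, rz], gripper], ...]. A call has 1 to 10 rows; each row shifts and turns the pose as measured when the row begins, along the tool's axes as they then stand; what a row does not reach is not made up. Full scale, the value 1, is 0.03 m for a shift and pi/2 rad for a turn. A row lasts 1/10 s, in which the tool goes at most 50 mm and 8.59 degrees, less where a joint would pass 70% of its speed; a pose out of reach is approached as far as the arm can. A call with a number of a shift or a turn outside -1 to 1 is refused whole. A call with a gripper value outside its range is refused whole. The fingers move at their own pace and stop on an object; "grip_force" is the grip in N (left out, the last holds). Time passes only in rows, so rows that do not move let the fingers close. It gives the time, the measured TCP pose, the force and the opening at its end, in the units of the state.
- r.read_state(): the state, without advancing time (a new reading comes with each control period).
- viewer.grab_frame(name): name is "scene" or "top"; returns a dict with "pixels" (420x560x3 uint8, blue, green, red), "K" (3x3 intrinsics, pixels), "R" (3x3) and "t" (3): a world point X has camera coordinates R X + t. Camera axes: x right, y down, z forward; pixel columns grow to the right and rows downward; lengths in mm; the calibration is good to about 2 mm. A picture is of the moment at which its call begins. There is no depth.
- r.sign_off(): hands the job in, once; it reports no verdict.
The state is a dict: "t": time; "joints": joint angles; "dq": joint speeds; "effort": joint torques, N m; "position": TCP position; "tcp_rot": TCP orientation; "ft_force": force on the tool from outside, world axes, zero at the start; "ft_torque": the same for the moment, N m; "opening": opening from 0.0 (shut) to 1.0 (fully open).
Only numpy, scipy, OpenCV 4.12 (cv2) and the standard library are available. Lean on these libraries where they do the work, as an engineer would, in place of code of your own. Each camera call takes 0.05 s, during which the arm holds its last target.

## Working session

There is one attempt and no reset: what is moved stays moved. The work goes in short steps, Python scripts to look and compute and a tool call to move; the robot and the scene stay as the last step left them, time stands still between calls to the robot, and variables do not carry over. Pictures are saved under pics/ and viewed, and the job is handed in when it is done.

Besides the shell and the picture viewer there is one more tool, called by a JSON object that holds its "method" and its "body", one argument or row to a line. apply_moves: Moves the arm, as the interface text tells. Its arguments: {"type":"object","properties":{"targets":{"type":"array"},"grip_force":{"type":"number"}},"required":["targets"]}

```bash
mkdir -p pics; ls; python3 - <<'E'
from workcell import r, viewer
import cv2,json
s=r.read_state();print(s)
for n in("scene","top"):
    f=viewer.grab_frame(n);cv2.imwrite(f"pics/{n}0.png",f["pixels"]);print(n,f["K"],f["R"],f["t"])
E
```

```text
pics
{'t': 0.0, 'joints': array([-1.41083197,  0.57655561,  0.02481148,  1.43793815, -0.01500156,
        1.12902052, -0.05647869]), 'dq': array([-0.00298954, -0.00016861, -0.00066271, -0.00023876, -0.00114254,
        0.00076832,  0.00011789]), 'effort': array([-1.43541369e-03, -7.65743494e+01,  2.24974729e+00, -2.85981667e+01,
        1.52570667e-02,  1.25100298e-02, -1.96706719e-05]), 'position': array([162.77794661, 654.58597983, 230.41550524]), 'tcp_rot': array([-3.13985650e+00,  7.28024089e-05,  2.89791003e+00]), 'ft_force': array([0.10767525, 0.22505619, 0.47442057]), 'ft_torque': array([ 0.02908965, -0.0002552 ,  0.00199187]), 'opening': 1.000276934933493}
scene [[423.713436     0.         275.526798  ]
 [  0.         423.713436   210.93508965]
 [  0.           0.           1.        ]] [[-0.88395372 -0.4672871   0.01638848]
 [-0.32855644  0.59581915 -0.73283709]
 [ 0.33268075 -0.65317861 -0.68020675]] [492.43815138 248.72983158 985.45949868]
top [[390.84710222   0.         289.13211429]
 [  0.         390.84710222 211.45532136]
 [  0.           0.           1.        ]] [[ 0.0089795  -0.99994113  0.00609172]
 [-0.99483081 -0.0095495  -0.10109633]
 [ 0.10114855 -0.00515243 -0.99485799]] [ -12.95370111  590.70821632 1141.3082258 ]
```

View pics/scene0.png

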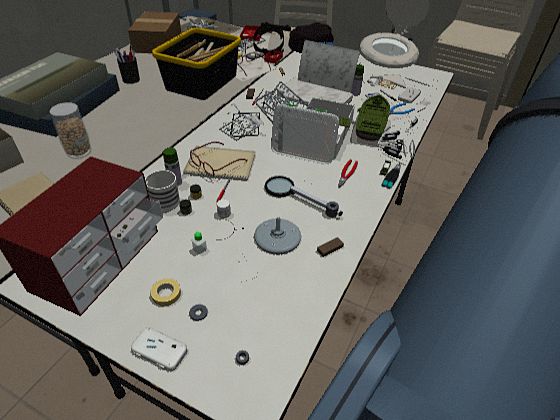

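View pics/top0.png

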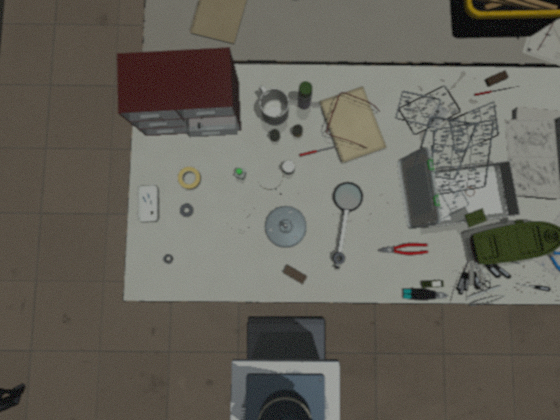

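```bash
cat > h.py <<'E'
import numpy as np,cv2
from workcell import r,viewer
def ray(f,u,v,z):
    K,R,t=map(np.array,(f["K"],f["R"],f["t"])); d=R.T@np.linalg.solve(K,[u,v,1.]); c=-R.T@t
    return c+d*(z-c[2])/d[2]
def proj(f,X):
    K,R,t=map(np.array,(f["K"],f["R"],f["t"])); p=K@(R@np.array(X,float)+t); return p[:2]/p[2]
def crop(f,u0,v0,w,h,s,name):
    im=f["pixels"][v0:v0+h,u0:u0+w]; cv2.imwrite(name,cv2.resize(im,None,fx=s,fy=s,interpolation=cv2.INTER_CUBIC))
E
python3 - <<'E'
from h import *
f=viewer.grab_frame("top");g=viewer.grab_frame("scene")
crop(f,130,150,150,120,5,"pics/t1.png");crop(f,250,150,150,150,4,"pics/t2.png")
crop(g,130,250,150,120,5,"pics/s1.png");crop(g,210,150,150,120,5,"pics/s2.png")
E
```

```text
(no output)
```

View pics/t1.png

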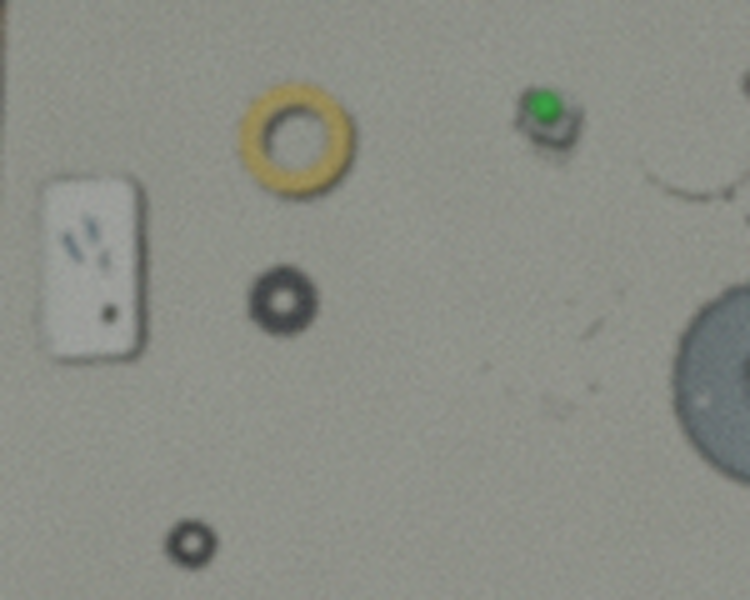

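View pics/t2.png

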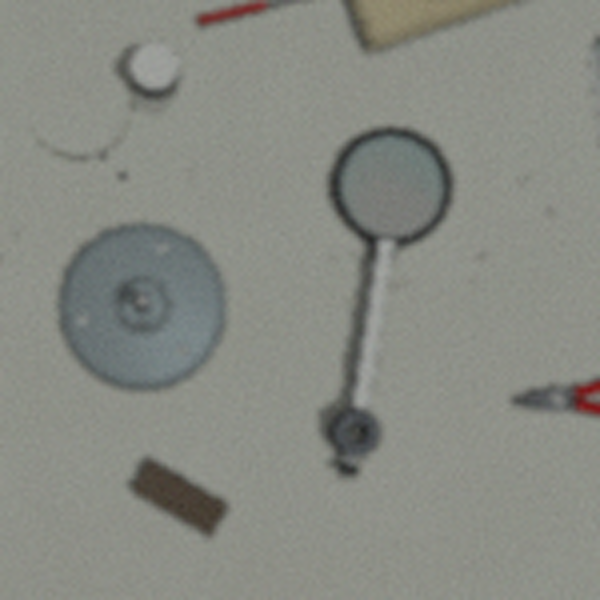

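View pics/s1.png

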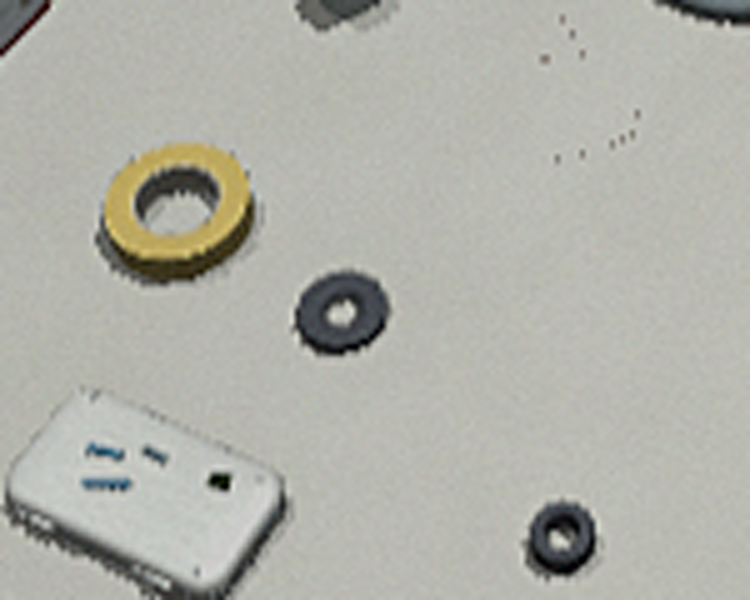

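View pics/s2.png

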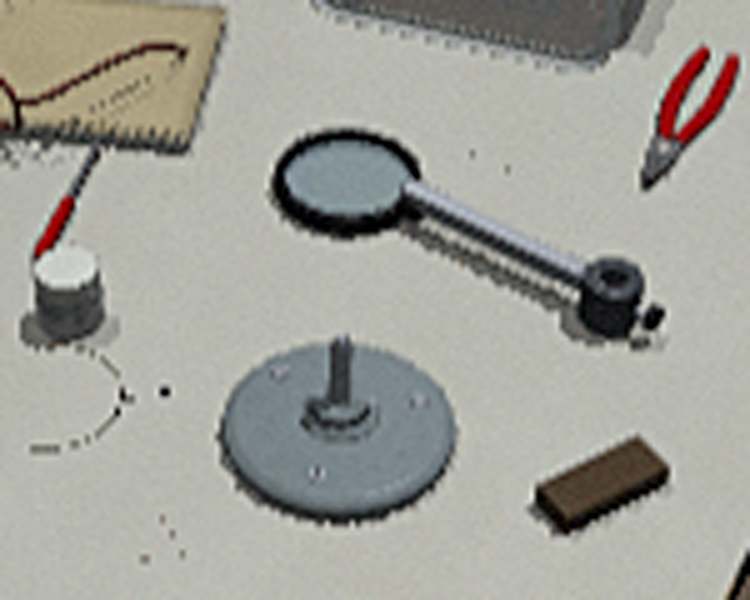

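```bash
cat >> h.py <<'E'
from scipy.optimize import least_squares
def cyl(c,rad,z0,z1,n=60):
    a=np.linspace(0,2*np.pi,n,endpoint=False)
    return np.array([[c[0]+rad*np.cos(x),c[1]+rad*np.sin(x),z] for z in(z0,z1) for x in a])
def hullcent(f,P):
    q=np.array([proj(f,p) for p in P],np.float32); h=cv2.convexHull(q); m=cv2.moments(h); return np.array([m["m10"]/m["m00"],m["m01"]/m["m00"]]),m["m00"]
def blob(f,guess,fn,half=None,minc=0.5):
    """area-centroid of filled component nearest guess. fn: patch gray-> mask"""
    S=8;u,v=[int(round(x)) for x in guess];h=half
    im=f["pixels"][v-h:v+h+1,u-h:u+h+1]
    im=cv2.resize(im,None,fx=S,fy=S,interpolation=cv2.INTER_LINEAR)
    m=fn(im.astype(float)).astype(np.uint8)
    cs,_=cv2.findContours(m,cv2.RETR_EXTERNAL,cv2.CHAIN_APPROX_NONE)
    c=max(cs,key=cv2.contourArea); c=cv2.convexHull(c);M=cv2.moments(c)
    return np.array([(M["m10"]/M["m00"]+.5)/S-.5+u-h,(M["m01"]/M["m00"]+.5)/S-.5+v-h]),M["m00"]/S/S
def fit(f,obs,mk,x0):
    return least_squares(lambda c:hullcent(f,mk(c))[0]-obs,x0).x
E
python3 - <<'E'
from h import *
f=viewer.grab_frame("top");g=viewer.grab_frame("scene")
def dark(th): return lambda im: im.mean(2)<th
for nm,gu,rad,h in(("washer",((186.5,210),(198,312)),21,8),("collar",((168,258.6),(242,357.5)),14,14)):
    for F,u,n in((f,gu[0],"top"),(g,gu[1],"scene")):
        hf=12
        p=F["pixels"][int(u[1])-hf:int(u[1])+hf,int(u[0])-hf:int(u[0])+hf].mean(2)
        th=(np.percentile(p,3)+np.median(p))/2
        th2=np.percentile(p,75)
        o,a=blob(F,u,dark((np.percentile(p,3)+th2)/2),hf)
        mk=lambda c:cyl(c,rad,0,h)
        x=fit(F,o,mk,ray(F,*u,h/2)[:2]); print(nm,n,o.round(2),a,hullcent(F,mk(x))[1],x.round(1))
# base: bluish
base=lambda c:np.vstack([cyl(c,64,0,14),cyl(c,60,14,17)])
for F,u,n,hf in((f,(285.5,226),"top",26),(g,(277,235),"scene",32)):
    p=F["pixels"][int(u[1])-hf:int(u[1])+hf,int(u[0])-hf:int(u[0])+hf].mean(2)
    bg=np.percentile(p,90);th=(np.median(F["pixels"][int(u[1])+8:int(u[1])+12,int(u[0])-10:int(u[0])+10].mean(2))+bg)/2
    o,a=blob(F,u,lambda im:cv2.morphologyEx((im.mean(2)<th).astype(np.uint8),cv2.MORPH_OPEN,np.ones((61,61))),hf)
    x=fit(F,o,base,ray(F,*u,10)[:2]);print("base",n,o.round(2),a,hullcent(F,base(x))[1],x.round(1), "tip at",proj(F,[*x,76]).round(1))
c=lambda u,v,s,u0,v0:((u+.5)/s-.5+u0,(v+.5)/s-.5+v0)
print("tip top",ray(f,*c(139,301,4,250,150),76),"tip scene",ray(g,*c(342,340,5,210,150),75))
print("seat top",ray(f,*c(143,303,4,250,150),30),"scene",ray(g,*c(338,412,5,210,150),30))
print("hub top",ray(f,*c(355,430,4,250,150),38),ray(g,*c(614,277,5,210,150),38))
print("lens top",ray(f,*c(392,186,4,250,150),28),ray(g,*c(349,180,5,210,150),28))
E
```

```text
washer top [186.18 209.77] 145.875 157.10285785386804 [595.6 307.4]
washer scene [197.84 312.41] 243.4453125 259.899734295439 [596.5 309.5]
collar top [167.81 258.44] 77.4765625 81.460977550596 [447.4 356.6]
collar scene [241.72 357.74] 161.7890625 172.75626395689324 [448.3 358.9]
base top [284.77 226.02] 1486.984375 1401.3837298518047 [548.4   3.1] tip at [285.4 224.5]
base scene [276.96 236.48] 1398.09375 1412.2094655841356 [548.7   7.6] tip at [277.5 217.5]
tip top [547.30577458   6.06850682  76.        ] tip scene [547.8243488    6.25234665  75.        ]
seat top [548.92002753   3.37604199  30.        ] scene [544.79141397  14.70344071  30.        ]
hub top [ 456.26449962 -153.57902187   38.        ] [ 453.24510485 -149.17949751   38.        ]
lens top [ 639.1802156  -183.50712163   28.        ] [ 630.96298704 -163.8743723    28.        ]
```

```bash
cat >> h.py <<'E'
def tri(obs):
    def res(X): return np.concatenate([proj(F,X)-np.array(o) for F,o in obs])
    s=least_squares(res,[550,0,30.]);return s.x,s.fun
cc=lambda u,v,s,u0,v0:((u+.5)/s-.5+u0,(v+.5)/s-.5+v0)
E
python3 - <<'E'
from h import *
f=viewer.grab_frame("top");g=viewer.grab_frame("scene")
c=cc
print("lens",tri([(f,c(391,186,4,250,150)),(g,c(347,182,5,210,150))]))
print("hub",tri([(f,c(355,430,4,250,150)),(g,c(614,277,5,210,150))]))
print("tip",tri([(f,c(139,301,4,250,150)),(g,c(342,338,5,210,150))]))
crop(f,325,170,50,100,8,"pics/t3.png");crop(g,260,165,90,60,8,"pics/s3.png")
crop(f,260,200,50,50,12,"pics/t4.png");crop(g,250,205,60,60,10,"pics/s4.png")
E
```

```text
lens (array([ 642.79965678, -186.052225  ,    5.63250458]), array([-0.05761735, -0.13903312,  0.15107888,  0.01826643]))
hub (array([ 455.53491307, -154.48704519,   32.86516918]), array([ 0.07956922,  0.22485961, -0.2316224 , -0.0151702 ]))
tip (array([547.57872823,   6.19406373,  76.47278828]), array([-0.04381316, -0.10649047,  0.10467035,  0.01237351]))
```

View pics/t3.png

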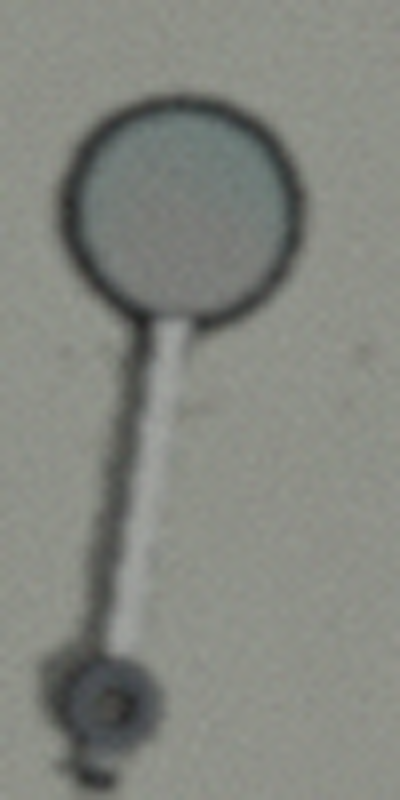

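View pics/s3.png

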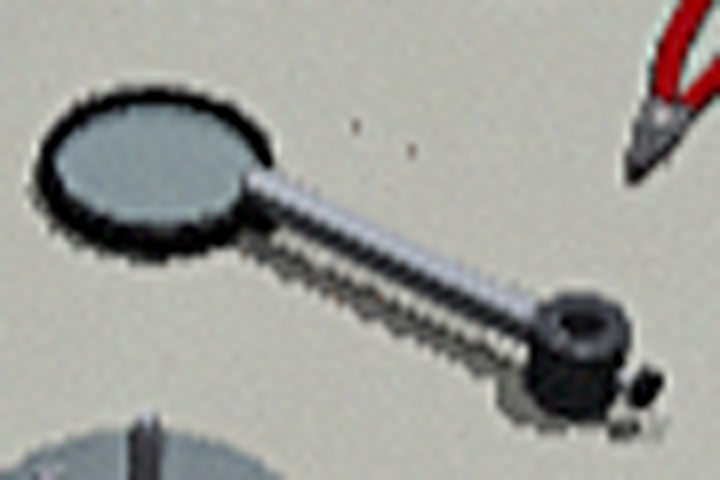

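View pics/t4.png

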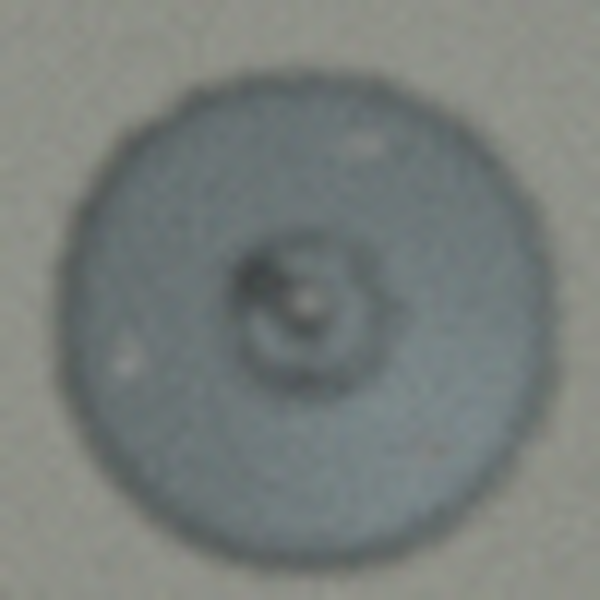

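View pics/s4.png

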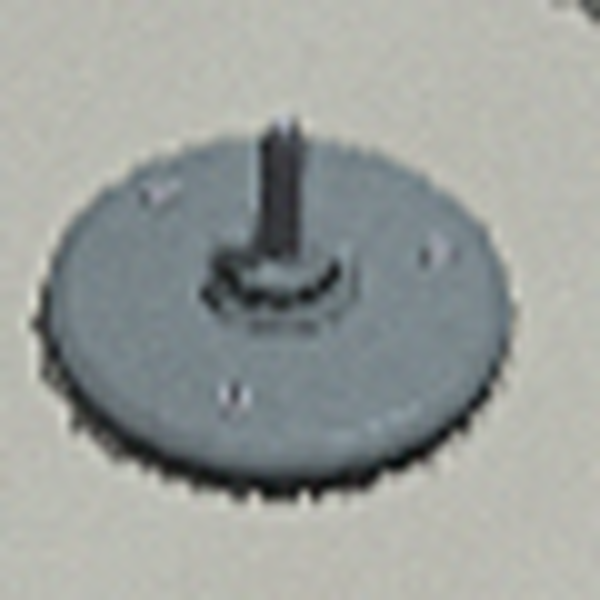

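{"method": "apply_moves", "body": {
  "targets": [
    [[-0.9, -0.4, 0], [0, 0, 0], -1],
    [[-0.9, -0.4, 0], [0, 0, 0], -1],
    [[-0.9, -0.4, 0], [0, 0, 0], -1],
    [[-0.9, -0.4, 0], [0, 0, 0], -1],
    [[-0.9, -0.4, 0], [0, 0, 0], -1]
  ]
}}

```text
t: 0.9
position: [277.2, 565.0, 230.1]
tcp_rot: [3.141, -0.003, 2.908]
ft_force: [0.4, -0.3, 0.6]
opening: 1.002
```

```bash
cat > go.py <<'E'
import sys,numpy as np
from scipy.spatial.transform import Rotation as Ro
from workcell import r
def go(x,y,z,yaw=None):
    s=r.read_state();p=s["position"];R=Ro.from_euler("xyz",s["tcp_rot"])
    d=R.as_matrix().T@(np.array([x,y,z])-p)
    print("t",round(s["t"],2),"pos",p.round(2),"rot",s["tcp_rot"].round(4),"F",s["ft_force"].round(1),"T",s["ft_torque"].round(2),"op",round(s["opening"],3))
    print("total fraction",(d/30).round(3), "mm",d.round(1))
    if yaw is not None: print("rot frac",((R.inv()*Ro.from_euler("xyz",[np.pi,0,yaw])).as_rotvec()/(np.pi/2)).round(4))
if __name__=="__main__": go(*map(float,sys.argv[1:]))
E
python3 go.py 596 308 150 2.975
```

```text
t 0.9 pos [277.15 564.98 230.11] rot [ 3.1411 -0.0034  2.9076] F [ 0.4 -0.3  0.6] T [-0.02 -0.13  0.04] op 1.002
total fraction [-12.334  -5.87    2.625] mm [-370.  -176.1   78.8]
rot frac [ 0.0004 -0.0022 -0.0429]
```

{"method": "apply_moves", "body": {
  "targets": [
    [[-1, -0.48, 0.2], [0, 0, -0.01], -1],
    [[-1, -0.48, 0.2], [0, 0, -0.01], -1],
    [[-1, -0.48, 0.2], [0, 0, -0.01], -1],
    [[-1, -0.48, 0.2], [0, 0, -0.01], -1],
    [[-1, -0.48, 0.2], [0, 0, 0], -0.4],
    [[-1, -0.48, 0.2], [0, 0, 0], -0.4],
    [[-1, -0.48, 0.2], [0, 0, 0], -0.2],
    [[-1, -0.48, 0.2], [0, 0, 0], -0.2],
    [[-1, -0.48, 0.2], [0, 0, 0], -0.2],
    [[-1, -0.48, 0.2], [0, 0, 0], -0.2]
  ]
}}

```text
t: 1.9
position: [555.6, 361.1, 168.9]
tcp_rot: [3.136, -0.002, 2.975]
ft_force: [0.4, 0.9, 0.2]
opening: 0.598
```

```bash
python3 go.py 596 308.4 80 2.975
```

```text
t 1.9 pos [555.59 361.08 168.95] rot [ 3.1361e+00 -1.8000e-03  2.9752e+00] F [0.4 0.9 0.2] T [ 0.03 -0.01 -0.07] op 0.598
total fraction [-1.624 -1.525  2.954] mm [-48.7 -45.7  88.6]
rot frac [ 0.0035 -0.0011  0.0002]
```

{"method": "apply_moves", "body": {
  "targets": [
    [[-0.5, -0.5, 0.8], [0, 0, 0], -0.2],
    [[-0.5, -0.5, 0.8], [0, 0, 0], -0.2],
    [[-0.4, -0.4, 0.8], [0, 0, 0], -0.3],
    [[-0.2, -0.1, 0.5], [0, 0, 0], -0.3],
    [[0, 0, 0], [0, 0, 0], -0.3]
  ]
}}

```text
t: 2.4
position: [602.6, 301.8, 78.6]
tcp_rot: [3.137, 0.002, 2.967]
ft_force: [-0.3, -0.1, -0.7]
opening: 0.653
```

```bash
python3 go.py 596 308.4 20 2.975;python3 - <<'E'
from h import *
f=viewer.grab_frame("top");g=viewer.grab_frame("scene")
crop(f,140,160,90,90,6,"pics/t5.png");crop(g,150,250,100,100,6,"pics/s5.png")
E
```

```text
t 2.4 pos [602.61 301.82  78.6 ] rot [3.1366e+00 2.1000e-03 2.9669e+00] F [-0.3 -0.1 -0.7] T [-0.01 -0.02  0.03] op 0.653
total fraction [0.259 0.168 1.954] mm [ 7.8  5.  58.6]
rot frac [ 0.0032  0.0014 -0.0051]
```

View pics/t5.png

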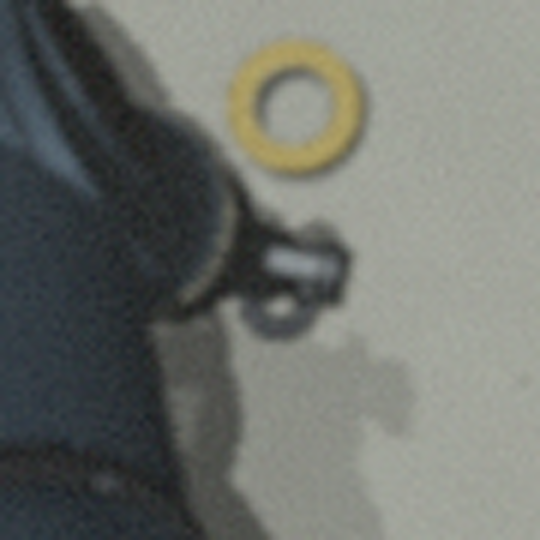

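View pics/s5.png

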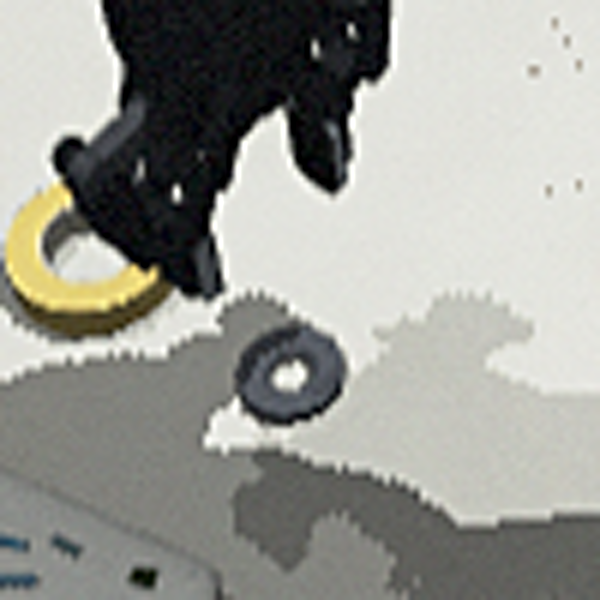

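```bash
python3 - <<'E'
from h import *
g=viewer.grab_frame("scene");p=np.array([602.6,301.8,78.6])
ty=np.array([np.sin(2.967),-np.cos(2.967),0])
for dz in(0,5,10):
  for s in(-28,28): 
    print(dz,s,(proj(g,p+s*ty+[0,0,dz])-[150,250])*6+2.5)
E
```

```text
0 -28 [320.82191004 190.50339546]
0 28 [210.22554221 287.63529195]
5 -28 [319.48210269 182.19531142]
5 28 [208.42691706 279.39051682]
10 -28 [318.13265075 173.82742174]
10 28 [206.61487916 271.08425854]
```

{"method": "apply_moves", "body": {
  "targets": [
    [[0.13, 0.08, 0.65], [0, 0, -0.003], -0.3],
    [[0.13, 0.08, 0.65], [0, 0, -0.003], -0.3],
    [[0, 0, 0.4], [0, 0, 0], -0.3],
    [[0, 0, 0], [0, 0, 0], -0.3],
    [[0, 0, 0], [0, 0, 0], -0.3]
  ]
}}

```text
t: 3.05
position: [597.0, 319.2, 36.5]
tcp_rot: [3.124, 0.012, 2.986]
ft_force: [0.5, 0.2, 0.1]
opening: 0.652
```

```bash
python3 go.py 596 308.4 5 2.975;python3 - <<'E'
from h import *
g=viewer.grab_frame("scene")
crop(g,150,250,100,100,6,"pics/s6.png")
E
```

```text
t 3.05 pos [596.98 319.18  36.53] rot [3.1239 0.0119 2.9858] F [0.5 0.2 0.1] T [-0.06 -0.03 -0.  ] op 0.652
total fraction [-0.011 -0.379  1.045] mm [ -0.3 -11.4  31.3]
rot frac [0.0113 0.0075 0.0069]
```

View pics/s6.png

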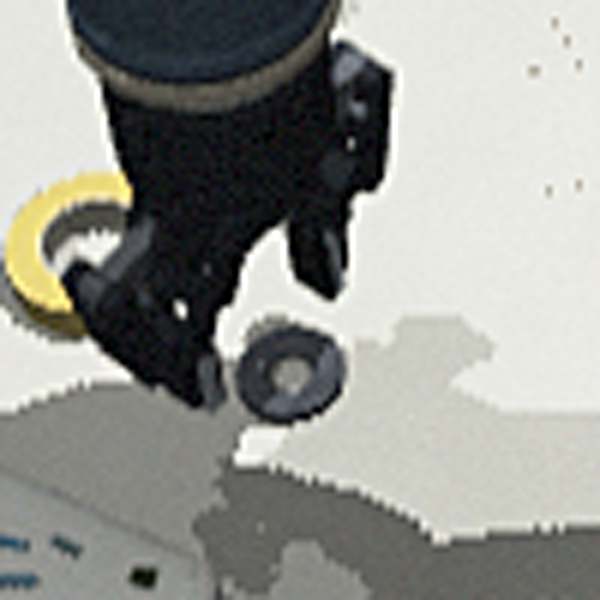

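```bash
python3 -c "
from workcell import r
s=r.read_state();print(s['joints'].round(3),s['dq'].round(3),s['effort'].round(1))"
```

```text
[-0.561  0.767  0.006  1.646 -0.016  0.708  0.87 ] [ 0.007 -0.001  0.002  0.001 -0.001 -0.003  0.   ] [  0.5 -82.    2.8 -21.1   0.   -0.1  -0. ]
```

{"method": "apply_moves", "body": {
  "targets": [
    [[0, -0.2, 0.3], [0.006, 0.004, 0.003], -0.3],
    [[0, -0.18, 0.2], [0.005, 0.004, 0.003], -0.3],
    [[0, 0, 0], [0, 0, 0], -0.3],
    [[0, 0, 0], [0, 0, 0], -0.3]
  ]
}}

```text
t: 3.5
position: [596.7, 306.7, 22.2]
tcp_rot: [3.141, 0.001, 2.974]
ft_force: [-0.3, -0.1, 0.2]
opening: 0.648
```

```bash
python3 go.py 596 308.4 5 2.975
```

```text
t 3.5 pos [596.69 306.74  22.15] rot [3.1414e+00 6.0000e-04 2.9743e+00] F [-0.3 -0.1  0.2] T [-0.03 -0.01  0.  ] op 0.648
total fraction [0.032 0.051 0.572] mm [ 1.   1.5 17.2]
rot frac [ 0.0001  0.0004 -0.0005]
```

{"method": "apply_moves", "body": {
  "targets": [
    [[0.02, 0.03, 0.25], [0, 0, 0], -0.3],
    [[0.01, 0.02, 0.25], [0, 0, 0], -0.3],
    [[0, 0, 0.0], [0, 0, 0], -0.3],
    [[0, 0, 0], [0, 0, 0], -0.3]
  ]
}}

```text
t: 3.9
position: [596.0, 308.5, 5.7]
tcp_rot: [3.141, 0.0, 2.974]
ft_force: [-0.5, 0.5, 0.5]
opening: 0.65
```

```bash
python3 go.py 596 308.4 3 2.975;python3 - <<'E'
from h import *
g=viewer.grab_frame("scene")
crop(g,150,270,80,80,8,"pics/s7.png")
E
```

```text
t 3.9 pos [596.02 308.52   5.67] rot [3.1413e+00 5.0000e-04 2.9742e+00] F [-0.5  0.5  0.5] T [-0.02 -0.02  0.03] op 0.65
total fraction [ 0.    -0.004  0.089] mm [ 0.  -0.1  2.7]
rot frac [ 0.0002  0.0003 -0.0005]
```

View pics/s7.png

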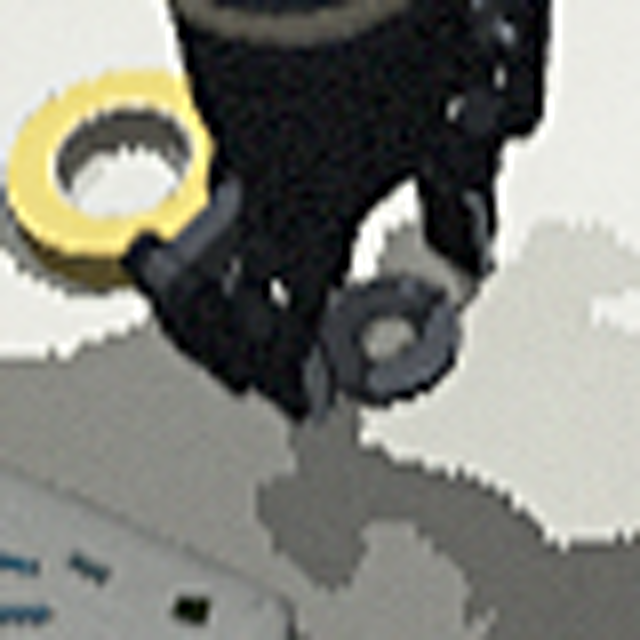

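{"method": "apply_moves", "body": {
  "targets": [
    [[0, 0, 0.08], [0, 0, 0], -0.3],
    [[0, 0, 0.04], [0, 0, 0], -0.3],
    [[0, 0, 0], [0, 0, 0], -0.3]
  ]
}}

```text
t: 4.25
position: [596.1, 308.7, 2.1]
tcp_rot: [3.141, 0.001, 2.974]
ft_force: [-0.7, 0.0, 0.7]
opening: 0.651
```

```bash
python3 go.py 596 308.4 1 2.975
```

```text
t 4.25 pos [596.06 308.7    2.07] rot [3.1410e+00 7.0000e-04 2.9744e+00] F [-0.7  0.   0.7] T [-0.01  0.    0.05] op 0.651
total fraction [ 0.    -0.01   0.036] mm [ 0.  -0.3  1.1]
rot frac [ 0.0004  0.0004 -0.0004]
```

{"method": "apply_moves", "body": {
  "targets": [
    [[0, 0, 0], [0, 0, 0], 0.3],
    [[0, 0, 0], [0, 0, 0], 1],
    [[0, 0, 0], [0, 0, 0], 1],
    [[0, 0, 0], [0, 0, 0], 1],
    [[0, 0, 0], [0, 0, 0], 1]
  ],
  "grip_force": 40
}}

```text
t: 4.75
position: [596.2, 308.7, 2.8]
tcp_rot: [3.141, 0.001, 2.974]
ft_force: [0.2, 0.4, -1.3]
opening: 0.427
```

{"method": "apply_moves", "body": {
  "targets": [
    [[0, 0, -0.2], [0, 0, 0], 1],
    [[0, 0, -0.4], [0, 0, 0], 1],
    [[0, 0, -0.5], [0, 0, 0], 1],
    [[0, 0, 0], [0, 0, 0], 1]
  ]
}}

```text
t: 5.15
position: [596.4, 308.7, 38.8]
tcp_rot: [3.141, 0.001, 2.974]
ft_force: [0.4, 1.0, -0.2]
opening: 0.428
```

```bash
python3 go.py 548 6 120 2.975;python3 - <<'E'
from h import *
g=viewer.grab_frame("scene")
crop(g,150,250,80,80,8,"pics/s8.png")
E
```

```text
t 5.15 pos [596.35 308.72  38.75] rot [3.1407e+00 1.2000e-03 2.9742e+00] F [ 0.4  1.  -0.2] T [ 0.01 -0.04 -0.03] op 0.428
total fraction [ -0.096 -10.216  -2.718] mm [  -2.9 -306.5  -81.5]
rot frac [ 0.0006  0.0008 -0.0005]
```

View pics/s8.png

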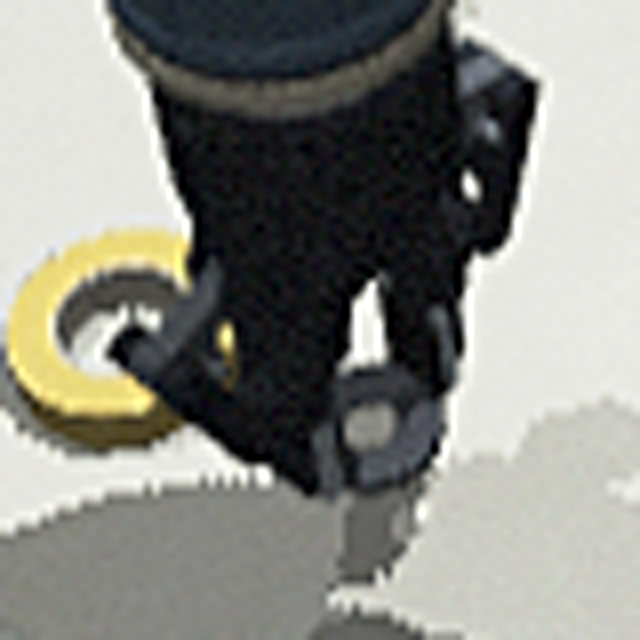

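{"method": "apply_moves", "body": {
  "targets": [
    [[0, -0.3, -0.6], [0, 0, 0], 1],
    [[0, -0.7, -0.8], [0, 0, 0], 1],
    [[0, -1, -0.7], [0, 0, 0], 1],
    [[0, -1, -0.2], [0, 0, 0], 1],
    [[0, -1, 0], [0, 0, 0], 1],
    [[0, -1, 0], [0, 0, 0], 1],
    [[0, -1, 0], [0, 0, 0], 1],
    [[0, -1, 0], [0, 0, 0], 1],
    [[0, -1, 0], [0, 0, 0], 1],
    [[0, -0.6, 0], [0, 0, 0], 1]
  ]
}}

```text
t: 6.2
position: [550.6, 49.2, 109.0]
tcp_rot: [3.139, 0.002, 2.981]
ft_force: [-0.1, -0.3, -0.3]
opening: 0.432
```

```bash
python3 go.py 548 6 100 2.975
```

```text
t 6.2 pos [550.65  49.19 108.99] rot [3.1387e+00 1.5000e-03 2.9813e+00] F [-0.1 -0.3 -0.3] T [-0.02 -0.02  0.07] op 0.432
total fraction [-0.142 -1.436  0.296] mm [ -4.3 -43.1   8.9]
rot frac [0.0019 0.001  0.004 ]
```

{"method": "apply_moves", "body": {
  "targets": [
    [[-0.05, -0.6, 0.1], [0, 0, 0], 1],
    [[-0.05, -0.45, 0.1], [0, 0, 0], 1],
    [[-0.03, -0.2, 0.05], [0, 0, 0.002], 1],
    [[0, 0, 0], [0, 0, 0], 1],
    [[0, 0, 0], [0, 0, 0], 1]
  ]
}}

```text
t: 6.7
position: [547.8, 7.4, 101.2]
tcp_rot: [3.139, 0.002, 2.974]
ft_force: [-0.1, 0.8, -0.8]
opening: 0.432
```

```bash
python3 go.py 548 6 100 2.975;python3 - <<'E'
from h import *
f=viewer.grab_frame("top");g=viewer.grab_frame("scene")
cv2.imwrite("pics/f9.png",f["pixels"])
crop(g,240,180,80,80,8,"pics/s9.png");crop(f,250,180,80,80,8,"pics/t9.png")
E
```

```text
t 6.7 pos [547.83   7.38 101.22] rot [3.1391e+00 1.6000e-03 2.9739e+00] F [-0.1  0.8 -0.8] T [ 0.01  0.   -0.02] op 0.432
total fraction [-0.013 -0.044  0.041] mm [-0.4 -1.3  1.2]
rot frac [ 0.0016  0.001  -0.0007]
```

View pics/s9.png

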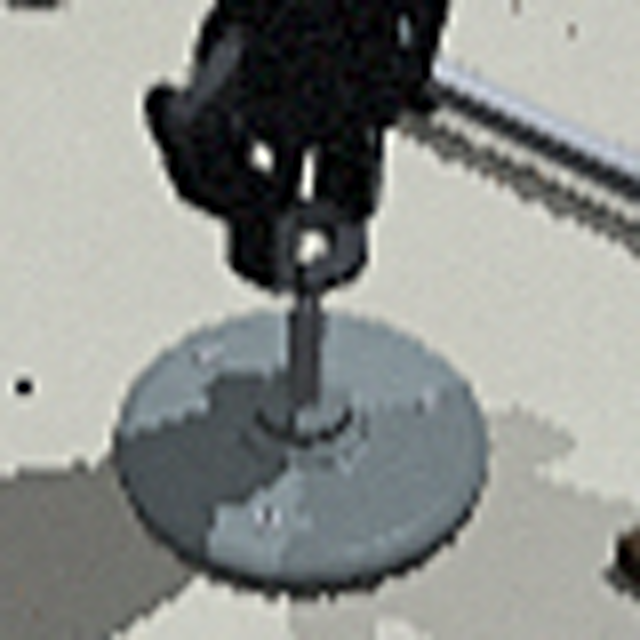

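View pics/t9.png

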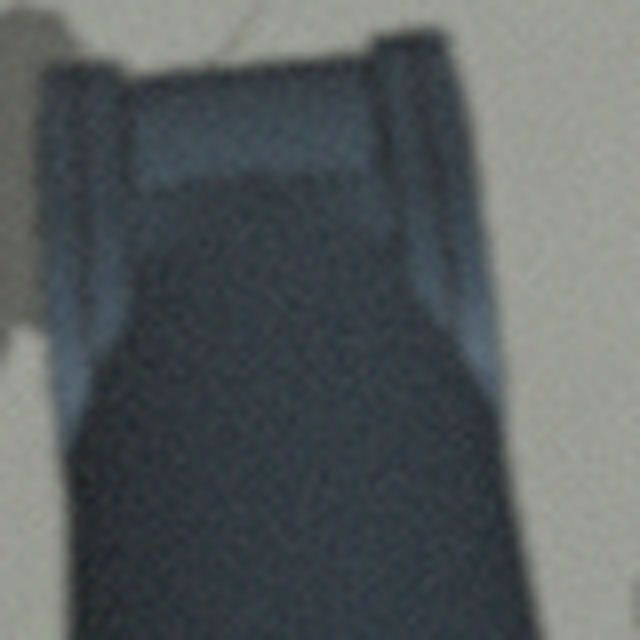

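```bash
python3 - <<'E'
from h import *
g=viewer.grab_frame("scene")
im=cv2.resize(g["pixels"][180:260,240:320],None,fx=8,fy=8,interpolation=cv2.INTER_CUBIC)
def draw(P,col):
    q=np.array([(proj(g,p)-[240,180]+.5)*8-.5 for p in P]);cv2.polylines(im,[np.round(q).astype(int)],True,col,1)
c=(547.8,7.4)
for z,col in((98.5,(0,255,0)),(106.5,(0,255,255))):
    draw(cyl(c,7.5,z,z)[:60],col);draw(cyl(c,21,z,z)[:60],col)
for z,rr in((69,6),(76,2.5),(30,6),(30,16.5)): draw(cyl((547.6,6.2),rr,z,z)[:60],(0,0,255))
draw(cyl((547.6,6.2),64,14,14)[:60],(0,0,255))
cv2.imwrite("pics/s10.png",im)
E
```

```text
(no output)
```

View pics/s10.png

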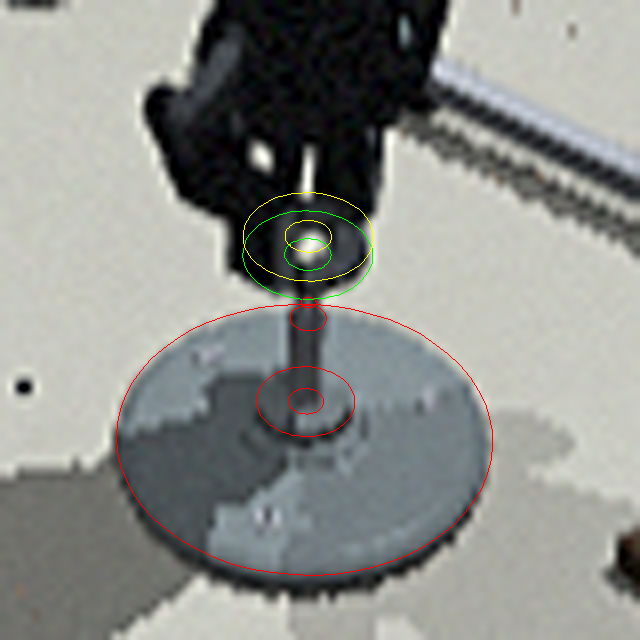

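{"method": "apply_moves", "body": {
  "targets": [
    [[0, -0.03, 0.3], [0, 0, 0], 1],
    [[0, 0, 0.3], [0, 0, 0], 1],
    [[0, 0, 0.25], [0, 0, 0], 1],
    [[0, 0, 0], [0, 0, 0], 1]
  ]
}}

```text
t: 7.25
position: [548.3, 6.6, 73.9]
tcp_rot: [3.141, 0.003, 2.976]
ft_force: [0.1, -5.3, 0.3]
opening: 0.428
```

```bash
python3 go.py 547.8 6.5 70 2.975
```

```text
t 7.25 pos [548.33   6.6   73.89] rot [3.1406 0.0033 2.9762] F [ 0.1 -5.3  0.3] T [-1.13  0.02  0.01] op 0.428
total fraction [ 0.017 -0.006  0.13 ] mm [ 0.5 -0.2  3.9]
rot frac [0.0006 0.0021 0.0008]
```

{"method": "apply_moves", "body": {
  "targets": [
    [[0, -0.08, 0], [0, 0, 0], 1],
    [[0, 0, 0], [0, 0, 0], 1]
  ]
}}

```text
t: 7.45
position: [547.3, 3.9, 72.3]
tcp_rot: [3.141, 0.002, 2.976]
ft_force: [0.7, 0.4, -0.4]
opening: 0.431
```

```bash
python3 go.py 547.8 4 70 2.975;python3 - <<'E'
from h import *
g=viewer.grab_frame("scene")
crop(g,240,180,80,80,8,"pics/s11.png")
E
```

```text
t 7.45 pos [547.34   3.86  72.34] rot [3.1413e+00 1.6000e-03 2.9760e+00] F [ 0.7  0.4 -0.4] T [-0.01 -0.04  0.01] op 0.431
total fraction [-0.014  0.007  0.078] mm [-0.4  0.2  2.3]
rot frac [0.0002 0.001  0.0007]
```

View pics/s11.png

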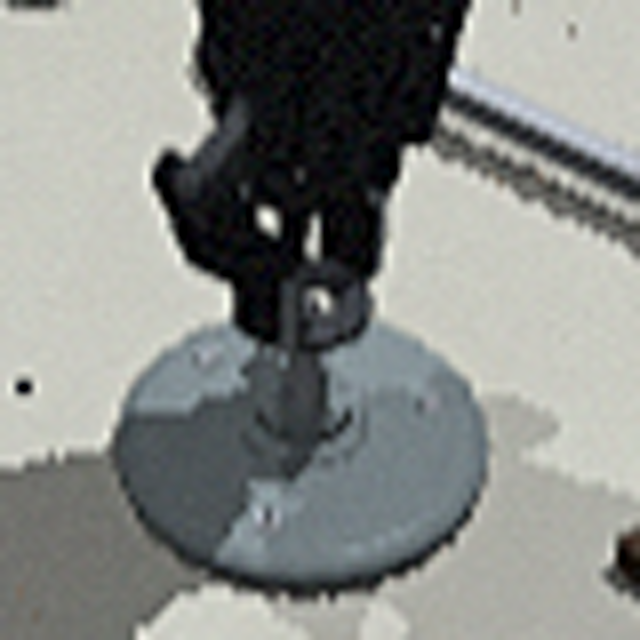

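{"method": "apply_moves", "body": {
  "targets": [
    [[0, 0, 0.15], [0, 0, 0], 1],
    [[0, 0, 0.1], [0, 0, 0], 1],
    [[0, 0, 0], [0, 0, 0], 1]
  ]
}}

```text
t: 7.8
position: [548.1, 4.3, 64.2]
tcp_rot: [3.141, 0.003, 2.977]
ft_force: [0.6, -0.7, -0.6]
opening: 0.427
```

```bash
python3 go.py 547.8 4 33 2.975
```

```text
t 7.8 pos [548.09   4.35  64.23] rot [3.1407e+00 2.9000e-03 2.9765e+00] F [ 0.6 -0.7 -0.6] T [-0.29 -0.02 -0.01] op 0.427
total fraction [ 0.011 -0.014  1.041] mm [ 0.3 -0.4 31.2]
rot frac [0.0006 0.0019 0.001 ]
```

{"method": "apply_moves", "body": {
  "targets": [
    [[0, -0.05, 0.1], [0, 0, 0], 1],
    [[0, -0.01, 0.2], [0, 0, 0], 1],
    [[0, 0, 0], [0, 0, 0], 1]
  ]
}}

```text
t: 8.1
position: [547.8, 3.6, 54.4]
tcp_rot: [3.14, 0.003, 2.978]
ft_force: [1.3, 0.3, -1.6]
opening: 0.429
```

```bash
python3 go.py 547.8 3 33 2.975
```

```text
t 8.1 pos [547.81   3.56  54.41] rot [3.1397e+00 2.8000e-03 2.9776e+00] F [ 1.3  0.3 -1.6] T [ 0.   -0.06 -0.06] op 0.429
total fraction [-0.001 -0.02   0.714] mm [-0.  -0.6 21.4]
rot frac [0.0012 0.0018 0.0016]
```

{"method": "apply_moves", "body": {
  "targets": [
    [[0, -0.02, 0.25], [0, 0, 0], 1],
    [[0, 0, 0.25], [0, 0, 0], 1],
    [[0, 0, 0], [0, 0, 0], 1]
  ]
}}

```text
t: 8.4
position: [547.7, 3.2, 37.8]
tcp_rot: [3.139, 0.003, 2.978]
ft_force: [0.5, 0.7, -1.9]
opening: 0.426
```

```bash
python3 go.py 547.8 3 33 2.975
```

```text
t 8.4 pos [547.66   3.24  37.84] rot [3.1394e+00 2.6000e-03 2.9779e+00] F [ 0.5  0.7 -1.9] T [ 0.17 -0.12  0.03] op 0.426
total fraction [-0.005 -0.007  0.161] mm [-0.2 -0.2  4.8]
rot frac [0.0014 0.0016 0.0019]
```

{"method": "apply_moves", "body": {
  "targets": [
    [[0, 0, 0.1], [0, 0, 0], 1],
    [[0, 0, 0.05], [0, 0, 0], 1],
    [[0, 0, 0.0], [0, 0, 0], 1]
  ]
}}

```text
t: 8.7
position: [547.6, 3.2, 32.7]
tcp_rot: [3.14, 0.002, 2.978]
ft_force: [1.4, 0.6, -0.7]
opening: 0.434
```

```bash
python3 go.py 547.8 3 33 2.975
```

```text
t 8.7 pos [547.6    3.21  32.66] rot [3.1396e+00 2.1000e-03 2.9778e+00] F [ 1.4  0.6 -0.7] T [ 0.09 -0.09 -0.06] op 0.434
total fraction [-0.008 -0.006 -0.011] mm [-0.2 -0.2 -0.3]
rot frac [0.0013 0.0013 0.0018]
```

{"method": "apply_moves", "body": {
  "targets": [
    [[0, 0, 0.06], [0, 0, 0], 1],
    [[0, 0, 0], [0, 0, 0], 1]
  ]
}}

```text
t: 8.9
position: [547.7, 3.2, 32.9]
tcp_rot: [3.139, 0.003, 2.978]
ft_force: [-0.2, 0.1, -0.6]
opening: 0.431
```

{"method": "apply_moves", "body": {
  "targets": [
    [[0, 0, 0.1], [0, 0, 0], 1]
  ]
}}

```text
t: 9.0
position: [548.1, 3.1, 31.9]
tcp_rot: [3.139, 0.005, 2.977]
ft_force: [-12.5, 0.4, 58.3]
opening: 0.432
```

{"method": "apply_moves", "body": {
  "targets": [
    [[0, 0, -0.02], [0, 0, 0], 1],
    [[0, 0, 0], [0, 0, 0], 0],
    [[0, 0, 0], [0, 0, 0], -0.3],
    [[0, 0, 0], [0, 0, 0], -0.3]
  ]
}}

```text
t: 9.4
position: [548.2, 2.7, 33.7]
tcp_rot: [3.139, 0.006, 2.977]
ft_force: [-0.4, 0.6, 0.1]
opening: 0.648
```

```bash
python3 go.py 547.8 3 120 2.975;python3 - <<'E'
from h import *
g=viewer.grab_frame("scene")
crop(g,240,180,80,80,8,"pics/s12.png")
E
```

```text
t 9.4 pos [548.23   2.69  33.68] rot [3.1392 0.0061 2.9769] F [-0.4  0.6  0.1] T [-0.03 -0.04 -0.01] op 0.648
total fraction [-2.000e-03  1.500e-02 -2.877e+00] mm [ -0.1   0.4 -86.3]
rot frac [0.0015 0.0039 0.0012]
```

View pics/s12.png

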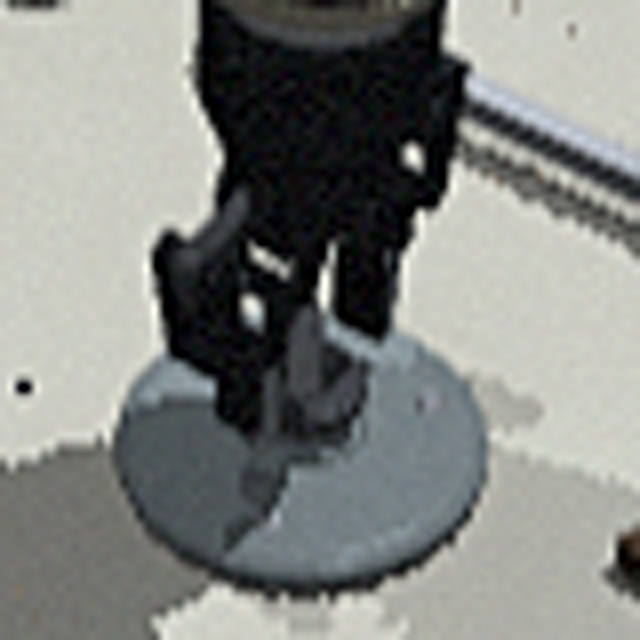

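{"method": "apply_moves", "body": {
  "targets": [
    [[0, 0, -0.3], [0, 0, 0], -0.3],
    [[0, 0, -0.6], [0, 0, 0], -0.3],
    [[0, 0, -0.9], [0, 0, 0], -0.3],
    [[0, 0.2, -0.9], [0, 0, 0], -0.3],
    [[0.1, 0.8, -0.3], [0, 0, 0], -0.3],
    [[0.3, 1, 0], [0, 0, 0], -0.3],
    [[0.3, 1, 0], [0, 0, 0], -0.5],
    [[0.3, 1, 0], [0, 0, 0], -0.5],
    [[0.3, 1, 0], [0, 0, 0], -0.5],
    [[0.3, 1, 0], [0, 0, 0], -0.5]
  ]
}}

```text
t: 10.45
position: [530.8, 187.7, 131.6]
tcp_rot: [3.141, 0.007, 2.965]
ft_force: [0.1, 0.3, -0.4]
opening: 0.749
```

```bash
python3 go.py 448 357.7 60 2.975;python3 - <<'E'
from h import *
g=viewer.grab_frame("scene");f=viewer.grab_frame("top")
crop(g,240,180,80,80,8,"pics/s13.png");crop(f,260,200,50,50,12,"pics/t13.png")
E
```

```text
t 10.45 pos [530.83 187.72 131.63] rot [3.1409 0.0073 2.9655] F [ 0.1  0.3 -0.4] T [ 0.03 -0.05 -0.  ] op 0.749
total fraction [3.728 5.093 2.364] mm [111.9 152.8  70.9]
rot frac [ 0.0004  0.0046 -0.0061]
```

View pics/s13.png

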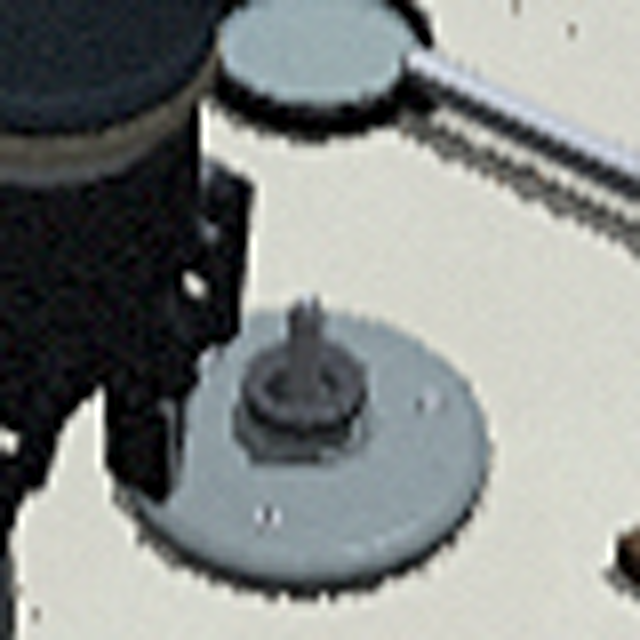

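View pics/t13.png

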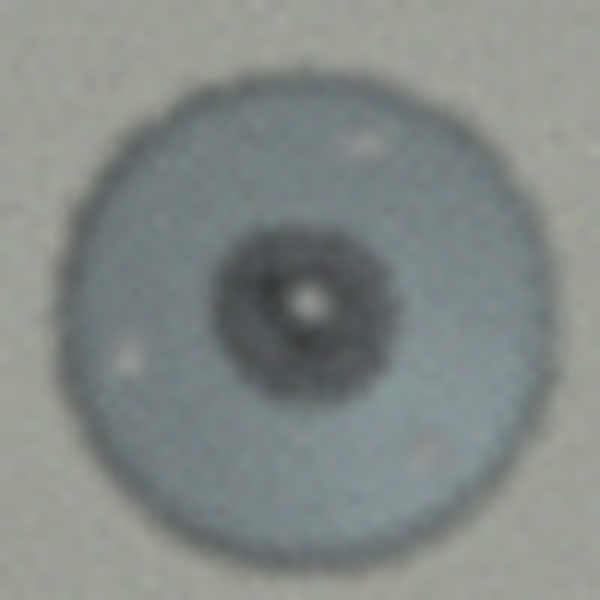

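{"method": "apply_moves", "body": {
  "targets": [
    [[0.65, 0.95, 0.2], [0, 0, 0], -0.5],
    [[0.65, 0.95, 0.2], [0, 0, 0], -0.5],
    [[0.65, 0.95, 0.3], [0, 0, 0], -0.5],
    [[0.65, 0.9, 0.4], [0, 0.002, 0], -0.5],
    [[0.5, 0.6, 0.5], [0, 0, 0], -0.5],
    [[0.2, 0.2, 0.3], [0, 0, 0], -0.5],
    [[0, 0, 0], [0, 0, 0], -0.5],
    [[0, 0, 0], [0, 0, 0], -0.5]
  ]
}}

```text
t: 11.35
position: [456.5, 344.9, 75.6]
tcp_rot: [3.139, 0.007, 2.969]
ft_force: [0.4, -0.5, 0.6]
opening: 0.751
```

```bash
python3 go.py 448 357.7 25 2.975
```

```text
t 11.35 pos [456.53 344.9   75.61] rot [3.1389 0.0072 2.9686] F [ 0.4 -0.5  0.6] T [ 0.04 -0.04  0.03] op 0.751
total fraction [0.366 0.367 1.685] mm [11.  11.  50.6]
rot frac [ 0.0017  0.0046 -0.0041]
```

{"method": "apply_moves", "body": {
  "targets": [
    [[0.16, 0.16, 0.4], [0, 0.002, -0.002], -0.5],
    [[0.12, 0.12, 0.5], [0, 0.002, -0.002], -0.5],
    [[0.06, 0.07, 0.5], [0.001, 0, 0], -0.5],
    [[0, 0, 0.2], [0, 0, 0], -0.5],
    [[0, 0, 0], [0, 0, 0], -0.5],
    [[0, 0, 0], [0, 0, 0], -0.5]
  ]
}}

```text
t: 11.95
position: [451.7, 353.1, 24.7]
tcp_rot: [3.141, 0.002, 2.968]
ft_force: [-0.4, -0.2, -0.1]
opening: 0.748
```

```bash
python3 go.py 448 357.7 6 2.975;python3 - <<'E'
from h import *
g=viewer.grab_frame("scene")
crop(g,200,310,80,80,8,"pics/s14.png")
E
```

```text
t 11.95 pos [451.74 353.06  24.69] rot [3.1412e+00 2.5000e-03 2.9676e+00] F [-0.4 -0.2 -0.1] T [ 0.03 -0.03  0.  ] op 0.748
total fraction [0.151 0.13  0.623] mm [ 4.5  3.9 18.7]
rot frac [ 0.0003  0.0016 -0.0047]
```

View pics/s14.png

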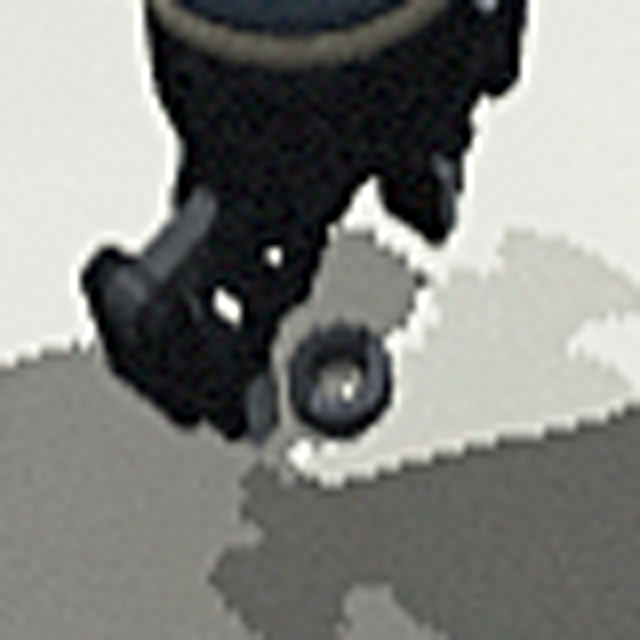

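{"method": "apply_moves", "body": {
  "targets": [
    [[0.1, 0.09, 0.3], [0, 0.001, -0.003], -0.5],
    [[0.07, 0.05, 0.25], [0, 0, -0.002], -0.5],
    [[0, 0, 0.05], [0, 0, 0], -0.5],
    [[0, 0, 0], [0, 0, 0], -0.5]
  ]
}}

```text
t: 12.4
position: [447.8, 358.9, 6.3]
tcp_rot: [3.139, 0.002, 2.976]
ft_force: [-0.2, -0.4, -0.4]
opening: 0.751
```

```bash
python3 go.py 448 357.7 5 2.975
```

```text
t 12.4 pos [447.78 358.91   6.3 ] rot [3.1394e+00 2.1000e-03 2.9761e+00] F [-0.2 -0.4 -0.4] T [-0.04 -0.02  0.03] op 0.751
total fraction [-0.014 -0.038  0.043] mm [-0.4 -1.2  1.3]
rot frac [0.0014 0.0014 0.0007]
```

{"method": "apply_moves", "body": {
  "targets": [
    [[0, -0.04, 0.04], [0, 0, 0], -0.2],
    [[0, 0, 0], [0, 0, 0], 1],
    [[0, 0, 0], [0, 0, 0], 1],
    [[0, 0, 0], [0, 0, 0], 1],
    [[0, 0, 0], [0, 0, 0], 1],
    [[0, 0, 0], [0, 0, 0], 1]
  ],
  "grip_force": 40
}}

```text
t: 13.0
position: [448.0, 357.7, 5.7]
tcp_rot: [3.139, 0.003, 2.976]
ft_force: [-0.3, -0.5, -0.5]
opening: 0.272
```

{"method": "apply_moves", "body": {
  "targets": [
    [[0, 0, -0.2], [0, 0, 0], 1],
    [[0, 0, -0.4], [0, 0, 0], 1],
    [[0, 0, -0.5], [0, 0, 0], 1],
    [[0, 0, 0], [0, 0, 0], 1]
  ]
}}

```text
t: 13.4
position: [447.9, 357.5, 41.4]
tcp_rot: [3.139, 0.003, 2.976]
ft_force: [0.5, -0.0, -0.8]
opening: 0.272
```

```bash
python3 go.py 547.7 3 100 2.975;python3 - <<'E'
from h import *
g=viewer.grab_frame("scene")
crop(g,200,290,80,80,8,"pics/s15.png")
E
```

```text
t 13.4 pos [447.92 357.51  41.37] rot [3.1390e+00 2.8000e-03 2.9756e+00] F [ 0.5 -0.  -0.8] T [-0.01 -0.01 -0.  ] op 0.272
total fraction [ -5.238 -11.1    -1.969] mm [-157.1 -333.   -59.1]
rot frac [0.0017 0.0018 0.0004]
```

View pics/s15.png

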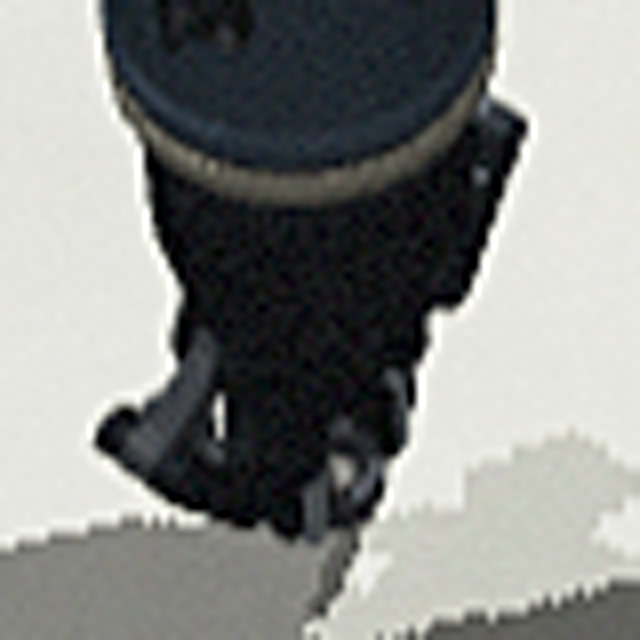

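{"method": "apply_moves", "body": {
  "targets": [
    [[-0.2, -0.4, -0.7], [0, 0, 0], 1],
    [[-0.4, -0.8, -0.9], [0, 0, 0], 1],
    [[-0.5, -1, -0.7], [0, 0, 0], 1],
    [[-0.5, -1, -0.1], [0, 0, 0], 1],
    [[-0.5, -1, 0], [0, 0, 0], 1],
    [[-0.5, -1, 0], [0, 0, 0], 1],
    [[-0.5, -1, 0], [0, 0, 0], 1],
    [[-0.5, -1, 0], [0, 0, 0], 1],
    [[-0.5, -1, 0], [0, 0, 0], 1],
    [[-0.4, -0.9, 0], [0, 0, 0], 1]
  ]
}}

```text
t: 14.45
position: [537.0, 61.0, 112.4]
tcp_rot: [3.138, 0.001, 2.987]
ft_force: [0.7, 1.1, -0.2]
opening: 0.269
```

```bash
python3 go.py 547.7 3 100 2.975
```

```text
t 14.45 pos [537.02  61.04 112.38] rot [3.1379e+00 7.0000e-04 2.9870e+00] F [ 0.7  1.1 -0.2] T [ 0.03  0.01 -0.03] op 0.269
total fraction [-0.649 -1.858  0.406] mm [-19.5 -55.7  12.2]
rot frac [0.0024 0.0005 0.0076]
```

{"method": "apply_moves", "body": {
  "targets": [
    [[-0.2, -0.7, 0.1], [0.001, 0, 0.002], 1],
    [[-0.2, -0.5, 0.1], [0.001, 0, 0.002], 1],
    [[-0.15, -0.4, 0.1], [0, 0, 0.002], 1],
    [[-0.08, -0.2, 0.1], [0, 0, 0.001], 1],
    [[0, 0, 0], [0, 0, 0], 1],
    [[0, 0, 0], [0, 0, 0], 1]
  ]
}}

```text
t: 15.05
position: [547.1, -2.6, 98.2]
tcp_rot: [-3.14, -0.001, 2.969]
ft_force: [0.8, 0.1, -2.1]
opening: 0.272
```

```bash
python3 go.py 547.7 3 84 2.975
```

```text
t 15.05 pos [547.1   -2.61  98.22] rot [-3.1403e+00 -8.0000e-04  2.9688e+00] F [ 0.8  0.1 -2.1] T [0.07 0.04 0.  ] op 0.272
total fraction [0.012 0.188 0.474] mm [ 0.4  5.7 14.2]
rot frac [-0.0008 -0.0005 -0.004 ]
```

{"method": "apply_moves", "body": {
  "targets": [
    [[0, 0.13, 0.15], [0, 0, -0.003], 1],
    [[0, 0.05, 0.15], [0, 0, -0.001], 1],
    [[0, 0, 0], [0, 0, 0], 1],
    [[0, 0, 0], [0, 0, 0], 1]
  ]
}}

```text
t: 15.45
position: [547.9, 6.8, 88.5]
tcp_rot: [3.141, -0.001, 2.981]
ft_force: [0.2, -1.1, -0.2]
opening: 0.274
```

```bash
python3 go.py 547.7 3 74 2.975;python3 - <<'E'
from h import *
g=viewer.grab_frame("scene")
crop(g,240,180,80,80,8,"pics/s16.png")
E
```

```text
t 15.45 pos [547.87   6.77  88.48] rot [ 3.1414e+00 -1.1000e-03  2.9805e+00] F [ 0.2 -1.1 -0.2] T [ 0.02 -0.01  0.06] op 0.274
total fraction [-0.015 -0.125  0.483] mm [-0.5 -3.8 14.5]
rot frac [ 0.0001 -0.0007  0.0035]
```

View pics/s16.png

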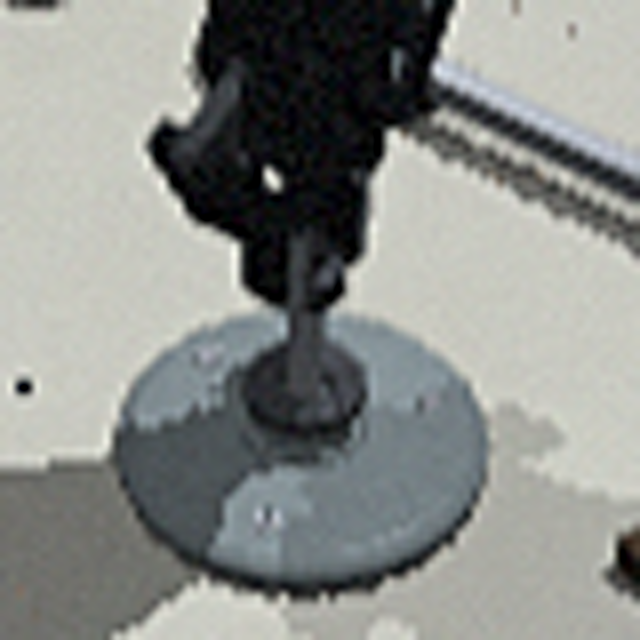

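{"method": "apply_moves", "body": {
  "targets": [
    [[0, -0.06, 0.05], [0, 0, 0.002], 1],
    [[0, -0.02, 0.05], [0, 0, 0], 1],
    [[0, 0, 0], [0, 0, 0], 1],
    [[0, 0, 0], [0, 0, 0], 1]
  ]
}}

```text
t: 15.9
position: [547.5, 4.0, 85.5]
tcp_rot: [3.141, -0.001, 2.977]
ft_force: [1.1, -1.0, -1.7]
opening: 0.269
```

```bash
python3 go.py 547.7 3 74 2.975
```

```text
t 15.9 pos [547.52   4.04  85.49] rot [ 3.1415e+00 -7.0000e-04  2.9768e+00] F [ 1.1 -1.  -1.7] T [-0.04 -0.01  0.05] op 0.269
total fraction [-0.012 -0.033  0.383] mm [-0.4 -1.  11.5]
rot frac [ 0.0001 -0.0004  0.0012]
```

{"method": "apply_moves", "body": {
  "targets": [
    [[-0.01, -0.03, 0.15], [0, 0, 0], 1],
    [[0, 0, 0.15], [0, 0, 0], 1],
    [[0, 0, 0], [0, 0, 0], 1]
  ]
}}

```text
t: 16.2
position: [547.7, 2.8, 75.8]
tcp_rot: [3.141, -0.0, 2.977]
ft_force: [-0.0, 0.3, -0.5]
opening: 0.273
```

```bash
python3 go.py 547.7 3 44 2.975
```

```text
t 16.2 pos [547.74   2.85  75.81] rot [ 3.1414e+00 -4.0000e-04  2.9765e+00] F [-0.   0.3 -0.5] T [ 0.07 -0.02 -0.01] op 0.273
total fraction [0.002 0.005 1.06 ] mm [ 0.   0.1 31.8]
rot frac [ 0.0001 -0.0003  0.001 ]
```

{"method": "apply_moves", "body": {
  "targets": [
    [[0, 0, 0.2], [0, 0, 0], 1],
    [[0, 0, 0.25], [0, 0, 0], 1],
    [[0, 0, 0.25], [0, 0, 0], 1],
    [[0, 0, 0], [0, 0, 0], 1]
  ]
}}

```text
t: 16.6
position: [548.0, 3.5, 52.8]
tcp_rot: [3.141, -0.0, 2.977]
ft_force: [1.5, 0.9, -2.4]
opening: 0.272
```

```bash
python3 go.py 547.7 3 44 2.975
```

```text
t 16.6 pos [548.     3.47  52.75] rot [ 3.1407e+00 -1.0000e-04  2.9771e+00] F [ 1.5  0.9 -2.4] T [ 0.08 -0.07  0.03] op 0.272
total fraction [ 0.007 -0.017  0.292] mm [ 0.2 -0.5  8.8]
rot frac [ 0.0005 -0.0001  0.0014]
```

{"method": "apply_moves", "body": {
  "targets": [
    [[0, -0.01, 0.13], [0, 0, 0], 1],
    [[0, 0, 0.1], [0, 0, 0], 1],
    [[0, 0, 0], [0, 0, 0], 1]
  ]
}}

```text
t: 16.9
position: [548.1, 3.3, 45.0]
tcp_rot: [3.141, -0.0, 2.977]
ft_force: [0.7, 1.7, -1.1]
opening: 0.274
```

{"method": "apply_moves", "body": {
  "targets": [
    [[0, 0, 0.05], [0, 0, 0], 1],
    [[0, 0, 0], [0, 0, 0], 1]
  ]
}}

```text
t: 17.1
position: [548.1, 3.2, 43.6]
tcp_rot: [3.141, 0.0, 2.977]
ft_force: [-0.4, 0.7, -0.3]
opening: 0.269
```

```bash
python3 go.py 547.7 3 44 2.975
```

```text
t 17.1 pos [548.14   3.22  43.59] rot [3.1407 0.     2.9771] F [-0.4  0.7 -0.3] T [ 0.13 -0.01 -0.02] op 0.269
total fraction [ 0.013 -0.01  -0.014] mm [ 0.4 -0.3 -0.4]
rot frac [0.0006 0.     0.0014]
```

Touch test with a small push, then release.

{"method": "apply_moves", "body": {
  "targets": [
    [[0, 0, 0.04], [0, 0, 0], 1]
  ]
}}

```text
t: 17.2
position: [548.2, 3.2, 43.2]
tcp_rot: [3.141, 0.0, 2.977]
ft_force: [-6.2, 0.5, 24.9]
opening: 0.269
```

{"method": "apply_moves", "body": {
  "targets": [
    [[0, 0, -0.01], [0, 0, 0], 1],
    [[0, 0, 0], [0, 0, 0], 0],
    [[0, 0, 0], [0, 0, 0], -0.3],
    [[0, 0, -0.1], [0, 0, 0], -0.3],
    [[0, 0, -0.4], [0, 0, 0], -0.3],
    [[0, 0, -0.8], [0, 0, 0], -0.3],
    [[0, 0, -0.8], [0, 0, 0], -0.3],
    [[0, -0.4, -0.6], [0, 0, 0], -0.5],
    [[0.1, -0.8, 0], [0, 0, 0], -0.5],
    [[0.1, -0.8, 0], [0, 0, 0], -0.5]
  ]
}}

```text
t: 18.2
position: [533.3, -53.2, 132.4]
tcp_rot: [3.139, 0.003, 2.983]
ft_force: [-0.5, 0.7, -0.4]
opening: 0.748
```

{"method": "apply_moves", "body": {
  "targets": [
    [[0.1, -0.8, 0], [0, 0, 0], -0.5],
    [[0.1, -0.8, 0], [0, 0, 0], -0.5],
    [[0, -0.5, 0], [0, 0, 0], -0.5],
    [[0, 0, 0], [0, 0, 0], -0.5],
    [[0, 0, 0], [0, 0, 0], -0.5]
  ]
}}

```text
t: 18.7
position: [516.4, -120.1, 137.3]
tcp_rot: [3.14, 0.008, 2.978]
ft_force: [0.3, 0.2, 0.9]
opening: 0.75
```

```bash
python3 go.py 511 -163 60 2.977;python3 - <<'E'
from h import *
g=viewer.grab_frame("scene");f=viewer.grab_frame("top")
crop(g,240,150,120,100,6,"pics/s17.png");crop(f,250,150,130,130,5,"pics/t17.png")
E
```

```text
t 18.7 pos [ 516.36 -120.14  137.3 ] rot [3.1404 0.0076 2.9781] F [0.3 0.2 0.9] T [0.06 0.01 0.03] op 0.75
total fraction [-0.037 -1.442  2.575] mm [ -1.1 -43.2  77.3]
rot frac [0.0007 0.0048 0.0007]
```

View pics/s17.png

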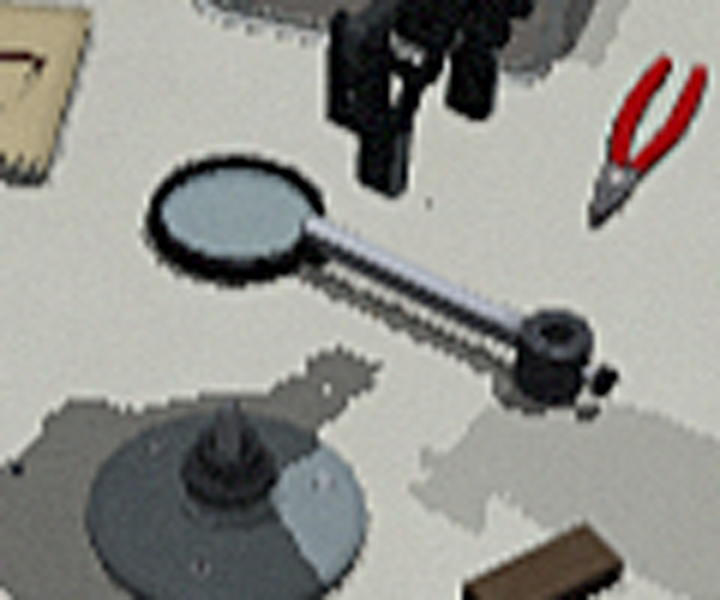

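View pics/t17.png

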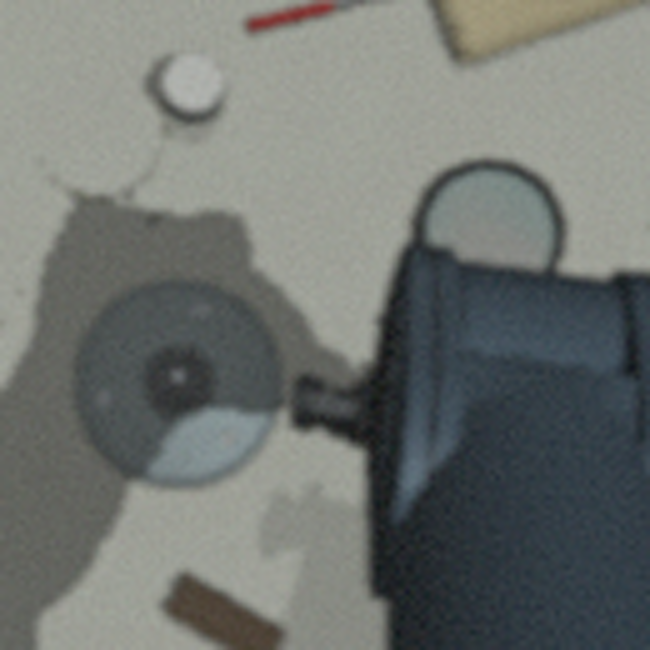

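```bash
cat > ov.py <<'E'
from h import *
import sys
hx,hy,ang=map(float,sys.argv[1:4]);tag=sys.argv[4]
f=viewer.grab_frame("top");g=viewer.grab_frame("scene")
f["pixels"]=cv2.imread("pics/top0.png");g["pixels"]=cv2.imread("pics/scene0.png")
d=np.array([np.cos(ang),np.sin(ang)]);n=np.array([-d[1],d[0]]);h=np.array([hx,hy])
for F,(u0,v0,w,hh,s),nm in((f,(325,170,50,100,6),"t"),(g,(260,165,90,60,8),"s")):
    im=cv2.resize(F["pixels"][v0:v0+hh,u0:u0+w],None,fx=s,fy=s,interpolation=cv2.INTER_CUBIC)
    def draw(P,col,cl=True):
        q=np.array([(proj(F,p)-[u0,v0]+.5)*s-.5 for p in P]);cv2.polylines(im,[np.round(q).astype(int)],cl,col,1,cv2.LINE_AA)
    draw(cyl(h,18,34,34)[:60],(0,0,255));draw(cyl(h,18,0,0)[:60],(0,0,160));draw(cyl(h,7.5,34,34)[:60],(0,255,255))
    L=h+190*d;draw(cyl(L,46,14,14)[:60],(0,255,0));draw(cyl(L,46,0,0)[:60],(0,160,0))
    for s_,z in((6,28),(-6,28)):
        draw([[*(h+20*d+s_*n),z],[*(h+130*d+s_*n),z]],(255,0,255),False)
    cv2.imwrite(f"pics/ov_{nm}_{tag}.png",im)
E
python3 ov.py 455.5 -154 -0.165 a
python3 - <<'E'
import cv2,numpy as np
a=cv2.imread("pics/ov_t_a.png");print(a.shape)
E
```

```text
(600, 300, 3)
```

View pics/ov_t_a.png

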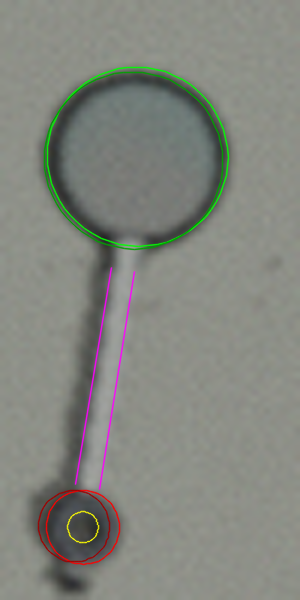

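View pics/ov_s_a.png

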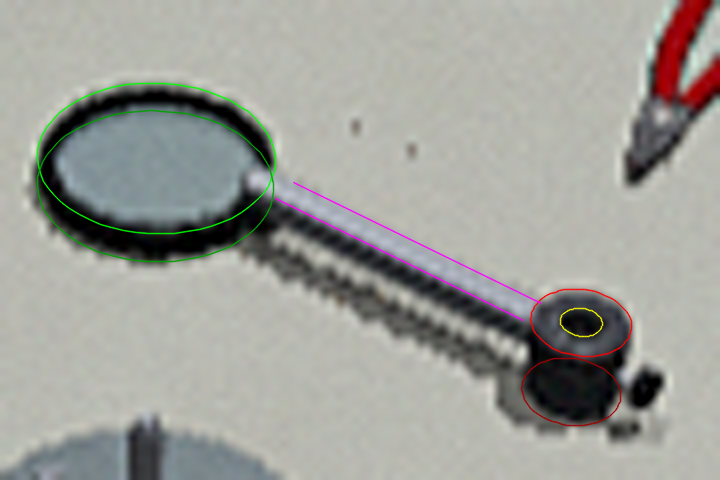

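{"method": "apply_moves", "body": {
  "targets": [
    [[0, -0.4, 0.3], [0, 0.002, 0], -0.3],
    [[0, -0.4, 0.4], [0, 0.002, -0.002], -0.3],
    [[0, -0.4, 0.5], [0, 0, -0.001], -0.3],
    [[0, -0.2, 0.5], [0, 0, 0], -0.3],
    [[0, 0, 0.3], [0, 0, 0], -0.3],
    [[0, 0, 0], [0, 0, 0], -0.3],
    [[0, 0, 0], [0, 0, 0], -0.3]
  ]
}}

```text
t: 19.6
position: [508.4, -164.0, 69.9]
tcp_rot: [3.14, -0.004, 2.988]
ft_force: [0.1, -0.8, -0.0]
opening: 0.649
```

```bash
python3 go.py 510.8 -164.5 40 2.984
```

```text
t 19.6 pos [ 508.4  -164.02   69.91] rot [ 3.1404 -0.0037  2.9876] F [ 0.1 -0.8 -0. ] T [ 0.02  0.   -0.02] op 0.649
total fraction [-0.085 -0.005  0.997] mm [-2.6 -0.1 29.9]
rot frac [ 0.0008 -0.0024  0.0023]
```

{"method": "apply_moves", "body": {
  "targets": [
    [[-0.05, 0, 0.3], [0, -0.001, 0.001], -0.3],
    [[-0.03, 0, 0.4], [0, -0.001, 0.001], -0.3],
    [[0, 0, 0.25], [0, 0, 0], -0.3],
    [[0, 0, 0], [0, 0, 0], -0.3],
    [[0, 0, 0], [0, 0, 0], -0.3]
  ]
}}

```text
t: 20.1
position: [512.0, -163.3, 39.7]
tcp_rot: [3.14, 0.001, 2.986]
ft_force: [-0.2, 0.5, 0.1]
opening: 0.654
```

```bash
python3 go.py 510.8 -164.5 12 2.984;python3 - <<'E'
from h import *
g=viewer.grab_frame("scene")
crop(g,260,150,90,75,8,"pics/s18.png")
p=r.read_state()["position"]
print((proj(g,p)-[260,150]+.5)*8)
E
```

```text
t 20.1 pos [ 511.98 -163.33   39.7 ] rot [3.1400e+00 1.5000e-03 2.9862e+00] F [-0.2  0.5  0.1] T [-0.01  0.05 -0.01] op 0.654
total fraction [ 0.034 -0.046  0.923] mm [ 1.  -1.4 27.7]
rot frac [0.001  0.0009 0.0014]
[448.8631773  365.56140073]
```

View pics/s18.png

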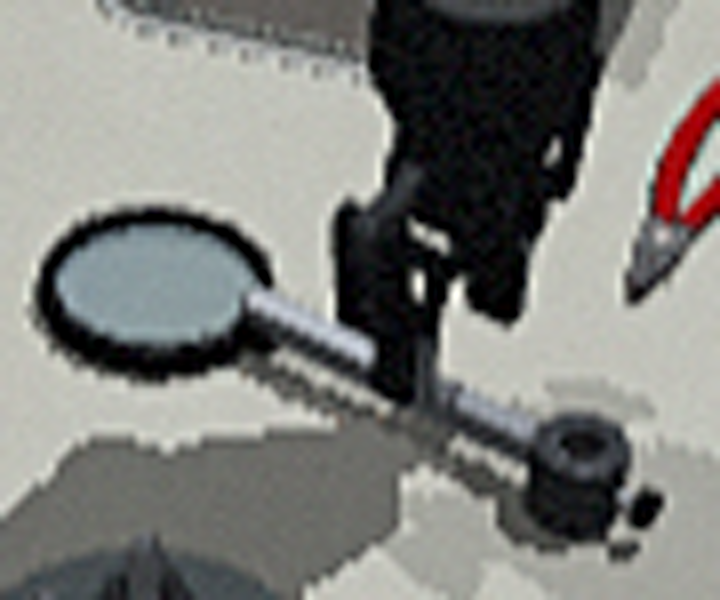

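{"method": "apply_moves", "body": {
  "targets": [
    [[0.02, -0.03, 0.35], [0, 0, 0.001], -0.3],
    [[0.02, -0.02, 0.35], [0, 0, 0], -0.3],
    [[0, 0, 0.15], [0, 0, 0], -0.3],
    [[0, 0, 0], [0, 0, 0], -0.3],
    [[0, 0, 0], [0, 0, 0], -0.3]
  ]
}}

```text
t: 20.65
position: [510.6, -164.8, 12.2]
tcp_rot: [3.14, 0.002, 2.984]
ft_force: [0.2, 0.4, 0.3]
opening: 0.648
```

```bash
python3 go.py 510.8 -164.5 3 2.984;python3 - <<'E'
from h import *
g=viewer.grab_frame("scene")
crop(g,260,150,90,75,8,"pics/s19.png")
E
```

```text
t 20.65 pos [ 510.57 -164.75   12.17] rot [3.1401e+00 1.9000e-03 2.9845e+00] F [0.2 0.4 0.3] T [ 0.02 -0.    0.05] op 0.648
total fraction [-0.006  0.009  0.306] mm [-0.2  0.3  9.2]
rot frac [0.001  0.0012 0.0003]
```

View pics/s19.png

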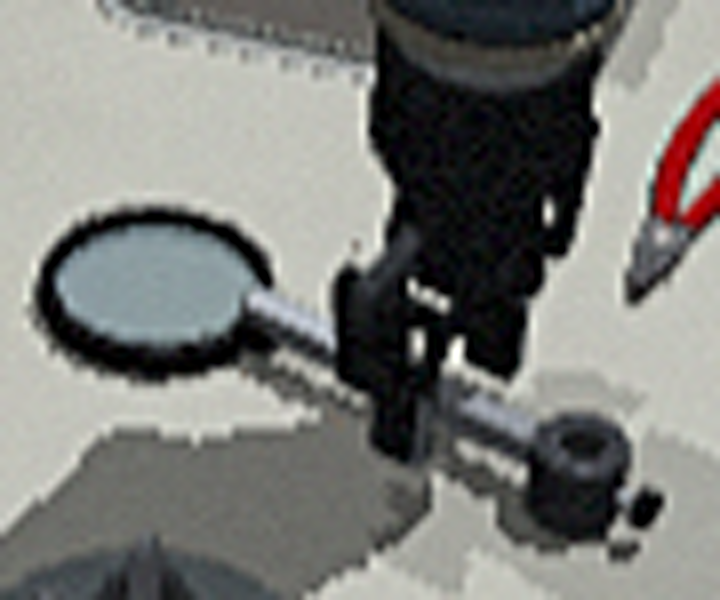

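{"method": "apply_moves", "body": {
  "targets": [
    [[0, 0.01, 0.18], [0, 0, 0], -0.3],
    [[0, 0, 0.12], [0, 0, 0], -0.3],
    [[0, 0, 0], [0, 0, 0], -0.3],
    [[0, 0, 0], [0, 0, 0], -0.3]
  ]
}}

```text
t: 21.1
position: [511.2, -164.5, 3.0]
tcp_rot: [3.14, 0.003, 2.984]
ft_force: [-0.1, -0.1, -0.5]
opening: 0.656
```

{"method": "apply_moves", "body": {
  "targets": [
    [[0, 0, 0], [0, 0, 0], 0.4],
    [[0, 0, 0], [0, 0, 0], 1],
    [[0, 0, 0], [0, 0, 0], 1],
    [[0, 0, 0], [0, 0, 0], 1],
    [[0, 0, 0], [0, 0, 0], 1],
    [[0, 0, 0], [0, 0, 0], 1],
    [[0, 0, 0], [0, 0, 0], 1]
  ],
  "grip_force": 40
}}

```text
t: 21.8
position: [511.3, -164.5, 3.3]
tcp_rot: [3.14, 0.004, 2.984]
ft_force: [0.2, 0.2, -0.3]
opening: 0.131
```

{"method": "apply_moves", "body": {
  "targets": [
    [[0, 0, 0], [0, 0, 0], 1],
    [[0, 0, 0], [0, 0, 0], 1]
  ],
  "grip_force": 120
}}

```text
t: 22.0
position: [511.3, -164.6, 3.6]
tcp_rot: [3.14, 0.004, 2.984]
ft_force: [0.7, 0.7, -1.6]
opening: 0.111
```

```bash
python3 go.py 510.8 -164.5 12 2.984;python3 - <<'E'
from h import *
g=viewer.grab_frame("scene")
crop(g,260,150,90,75,8,"pics/s20.png")
E
```

```text
t 22.0 pos [ 511.29 -164.58    3.55] rot [3.1402 0.0038 2.9842] F [ 0.7  0.7 -1.6] T [-0.02 -0.04 -0.05] op 0.111
total fraction [ 0.015  0.    -0.282] mm [ 0.5  0.  -8.4]
rot frac [0.0009 0.0024 0.0001]
```

View pics/s20.png

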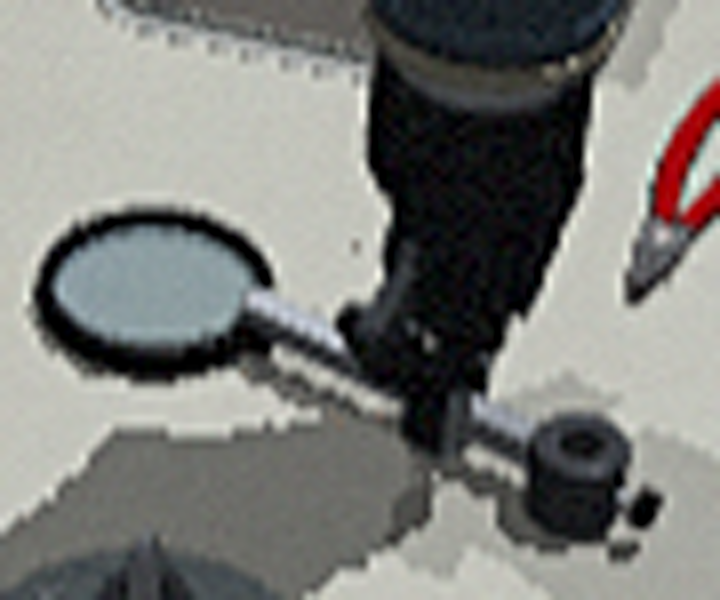

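{"method": "apply_moves", "body": {
  "targets": [
    [[0, 0, -0.05], [0, 0.002, 0], 1],
    [[0, 0, -0.1], [0, 0, 0], 1],
    [[0, 0, -0.15], [0, 0, 0], 1],
    [[0, 0, 0], [0, 0, 0], 1],
    [[0, 0, 0], [0, 0, 0], 1],
    [[0, 0, 0], [0, 0, 0], 1]
  ]
}}

```text
t: 22.65
position: [510.4, -164.3, 12.5]
tcp_rot: [3.14, -0.002, 2.985]
ft_force: [-0.3, -0.0, -3.6]
opening: 0.114
```

```bash
python3 go.py 510.8 -164.5 12 2.984;python3 - <<'E'
from h import *
g=viewer.grab_frame("scene")
crop(g,260,150,90,75,8,"pics/s21.png")
for i in range(4):
    viewer.grab_frame("scene");s=r.read_state();print(s["ft_force"].round(2),s["ft_torque"].round(3),s["position"].round(1))
E
```

```text
t 22.65 pos [ 510.43 -164.33   12.5 ] rot [ 3.1400e+00 -1.7000e-03  2.9846e+00] F [-0.3 -0.  -3.6] T [-0.02 -0.02  0.06] op 0.114
total fraction [-0.013 -0.004  0.017] mm [-0.4 -0.1  0.5]
rot frac [ 0.001  -0.0011  0.0004]
[-0.41  0.09 -3.32] [-0.038  0.035 -0.026] [ 510.4 -164.3   12.4]
[-0.3  -0.42 -3.15] [-0.021 -0.     0.03 ] [ 510.3 -164.3   12.4]
[-0.82  0.01 -4.87] [0.031 0.031 0.025] [ 510.3 -164.3   12.4]
[-0.17 -0.25 -4.25] [0.009 0.016 0.032] [ 510.4 -164.3   12.4]
```

View pics/s21.png

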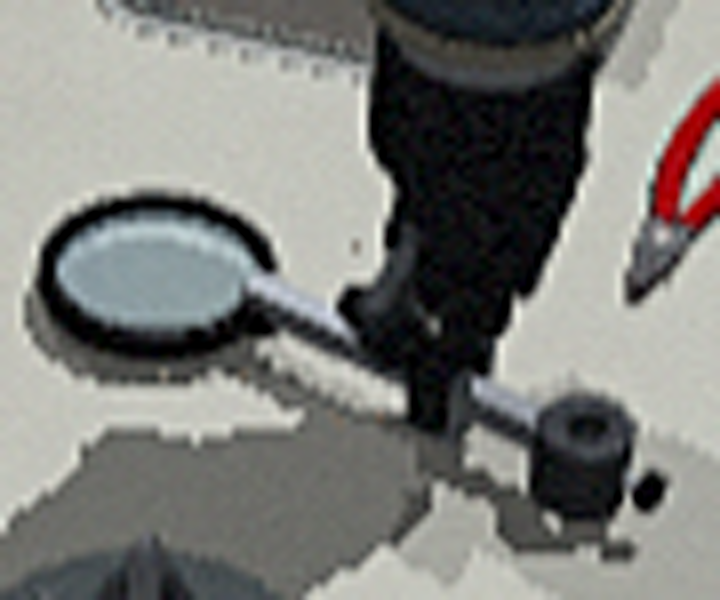

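{"method": "apply_moves", "body": {
  "targets": [
    [[0, 0, -0.15], [0, 0, 0], 1],
    [[0, 0, -0.3], [0, 0, 0], 1],
    [[0, 0, -0.4], [0, 0, 0], 1],
    [[0, 0, -0.4], [0, 0, 0], 1],
    [[0, 0, -0.4], [0, 0, 0], 1],
    [[0, 0, -0.4], [0, 0, 0], 1],
    [[0, 0, -0.4], [0, 0, 0], 1],
    [[0, 0, -0.3], [0, 0, 0], 1],
    [[0, 0, -0.15], [0, 0, 0], 1],
    [[0, 0, 0], [0, 0, 0], 1]
  ]
}}

```text
t: 23.9
position: [511.1, -164.8, 110.4]
tcp_rot: [3.14, 0.003, 2.984]
ft_force: [-0.4, -0.2, -4.0]
opening: 0.112
```

```bash
python3 go.py 603.5 -5.7 110 2.984;python3 - <<'E'
from h import *
g=viewer.grab_frame("scene")
crop(g,250,130,100,90,7,"pics/s22.png")
E
```

```text
t 23.9 pos [ 511.09 -164.78  110.42] rot [3.1405e+00 2.7000e-03 2.9843e+00] F [-0.4 -0.2 -4. ] T [0.   0.02 0.02] op 0.112
total fraction [-2.212  5.72   0.026] mm [-66.4 171.6   0.8]
rot frac [0.0007 0.0017 0.0002]
```

View pics/s22.png

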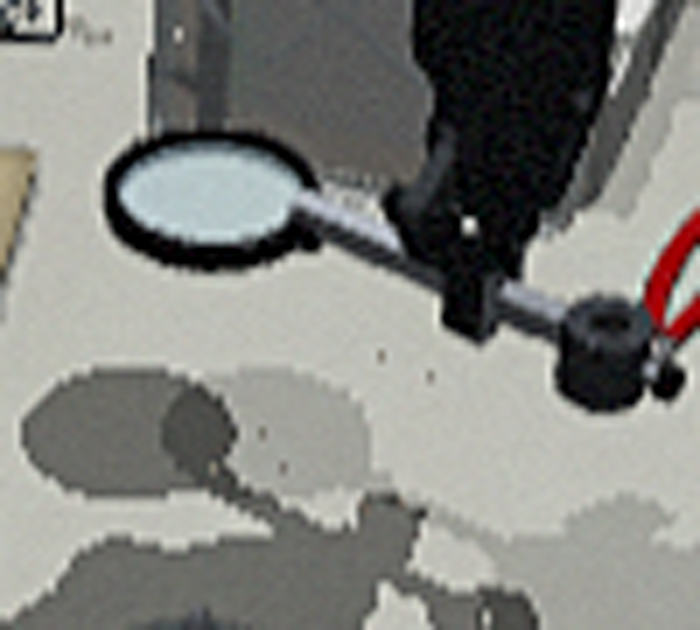

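{"method": "apply_moves", "body": {
  "targets": [
    [[-0.06, 0.15, 0], [0, 0, 0], 1],
    [[-0.12, 0.3, 0], [0, 0, 0], 1],
    [[-0.17, 0.45, 0], [0, 0, 0], 1],
    [[-0.2, 0.5, 0], [0, 0, 0], 1],
    [[-0.2, 0.5, 0], [0, 0, 0], 1],
    [[-0.2, 0.5, 0], [0, 0, 0], 1],
    [[-0.2, 0.5, 0], [0, 0, 0], 1],
    [[-0.2, 0.5, 0], [0, 0, 0], 1],
    [[-0.2, 0.5, 0], [0, 0, 0], 1],
    [[-0.15, 0.4, 0], [0, 0, 0], 1]
  ]
}}

```text
t: 24.95
position: [586.4, -30.4, 106.8]
tcp_rot: [3.138, -0.003, 2.989]
ft_force: [0.6, -0.5, -2.1]
opening: 0.113
```

```bash
python3 go.py 603.5 -5.7 110 2.984
```

```text
t 24.95 pos [586.39 -30.36 106.82] rot [ 3.1382e+00 -3.0000e-03  2.9885e+00] F [ 0.6 -0.5 -2.1] T [-0.04 -0.04 -0.02] op 0.113
total fraction [-0.438  0.9   -0.104] mm [-13.1  27.   -3.1]
rot frac [ 0.0022 -0.0019  0.0029]
```

{"method": "apply_moves", "body": {
  "targets": [
    [[-0.12, 0.25, -0.03], [0.001, -0.001, 0.001], 1],
    [[-0.1, 0.18, -0.03], [0.001, -0.001, 0.001], 1],
    [[-0.06, 0.1, 0], [0, 0, 0], 1],
    [[-0.03, 0.05, 0], [0, 0, 0], 1],
    [[0, 0, 0], [0, 0, 0], 1],
    [[0, 0, 0], [0, 0, 0], 1],
    [[0, 0, 0], [0, 0, 0], 1]
  ]
}}

```text
t: 25.65
position: [599.3, -13.1, 108.5]
tcp_rot: [-3.141, -0.0, 2.985]
ft_force: [-0.5, 0.7, -4.5]
opening: 0.113
```

```bash
python3 go.py 603.5 -5.7 99.5 2.984
```

```text
t 25.65 pos [599.27 -13.06 108.53] rot [-3.1408e+00 -3.0000e-04  2.9851e+00] F [-0.5  0.7 -4.5] T [ 0.03 -0.03  0.02] op 0.113
total fraction [-0.101  0.265  0.301] mm [-3.   7.9  9. ]
rot frac [-0.0005 -0.0002  0.0007]
```

{"method": "apply_moves", "body": {
  "targets": [
    [[-0.03, 0.08, 0.05], [0, 0, 0], 1],
    [[-0.03, 0.08, 0.08], [0, 0, 0], 1],
    [[-0.02, 0.05, 0.08], [0, 0, 0], 1],
    [[-0.01, 0.02, 0.05], [0, 0, 0], 1],
    [[0, 0, 0], [0, 0, 0], 1],
    [[0, 0, 0], [0, 0, 0], 1],
    [[0, 0, 0], [0, 0, 0], 1]
  ]
}}

```text
t: 26.35
position: [602.9, -7.0, 99.8]
tcp_rot: [-3.14, -0.001, 2.984]
ft_force: [-0.3, -0.0, -4.0]
opening: 0.113
```

```bash
python3 go.py 603.5 -5.7 99.5 2.984;python3 - <<'E'
from h import *
g=viewer.grab_frame("scene");f=viewer.grab_frame("top")
crop(g,220,140,100,100,6,"pics/s23.png");crop(f,230,130,110,110,5,"pics/t23.png")
E
```

```text
t 26.35 pos [602.91  -6.97  99.76] rot [-3.1405e+00 -1.0000e-03  2.9839e+00] F [-0.3 -0.  -4. ] T [-0.03  0.02  0.02] op 0.113
total fraction [-0.013  0.045  0.009] mm [-0.4  1.4  0.3]
rot frac [-0.0007 -0.0006 -0.0001]
```

View pics/s23.png

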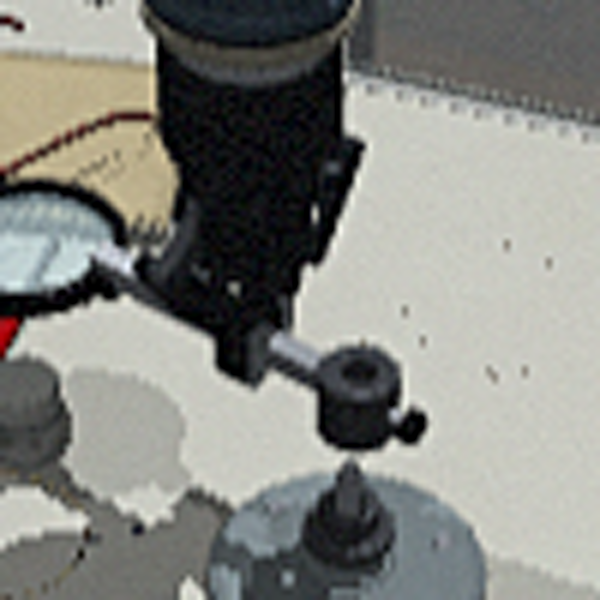

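View pics/t23.png

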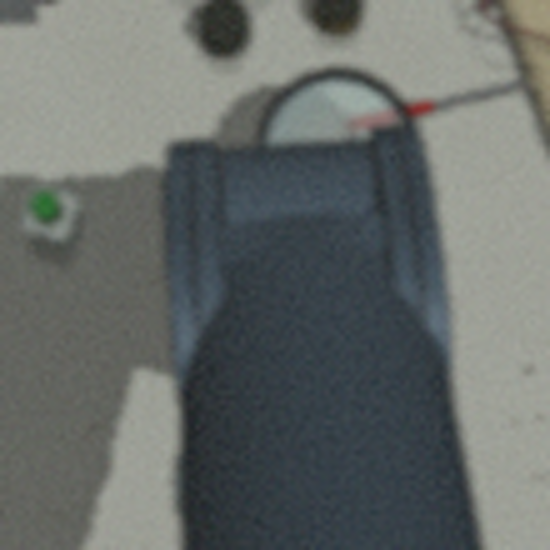

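{"method": "apply_moves", "body": {
  "targets": [
    [[-0.01, 0.04, 0], [0, 0, 0], 1],
    [[0, 0.01, 0], [0, 0, 0], 1],
    [[0, 0, 0], [0, 0, 0], 1],
    [[0, 0, 0], [0, 0, 0], 1]
  ]
}}

```text
t: 26.85
position: [603.6, -5.5, 100.1]
tcp_rot: [-3.141, -0.0, 2.984]
ft_force: [0.3, -0.1, -3.1]
opening: 0.117
```

```bash
python3 go.py 603.5 -5.7 99.5 2.984;cat > chk.py <<'E'
from h import *
import sys
g=viewer.grab_frame("scene");p=r.read_state()["position"];zb=p[2]-3.5
u0,v0,s=250,180,10
im=cv2.resize(g["pixels"][v0:v0+60,u0:u0+60],None,fx=s,fy=s,interpolation=cv2.INTER_CUBIC)
cv2.imwrite("pics/raw_"+sys.argv[1]+".png",im)
def draw(P,col):
    q=np.array([(proj(g,p)-[u0,v0]+.5)*s-.5 for p in P]);cv2.polylines(im,[np.round(q).astype(int)],True,col,1,cv2.LINE_AA)
c=(float(sys.argv[2]),float(sys.argv[3]))
for rr,z in((2.5,76),(6,69),(14,52),(14,38),(21,38),(64,14)): draw(cyl(c,rr,z,z)[:60],(0,0,255))
draw(cyl(c,18,zb,zb)[:60],(0,255,0));draw(cyl(c,18,zb+34,zb+34)[:60],(0,255,0));draw(cyl(c,7.5,zb+34,zb+34)[:60],(0,255,255))
cv2.imwrite("pics/chk_"+sys.argv[1]+".png",im)
E
python3 chk.py a 547.7 5.5
```

```text
t 26.85 pos [603.63  -5.54 100.08] rot [-3.1405e+00 -4.0000e-04  2.9837e+00] F [ 0.3 -0.1 -3.1] T [-0.04 -0.01  0.02] op 0.117
total fraction [ 0.003 -0.006  0.019] mm [ 0.1 -0.2  0.6]
rot frac [-0.0007 -0.0002 -0.0002]
```

View pics/chk_a.png

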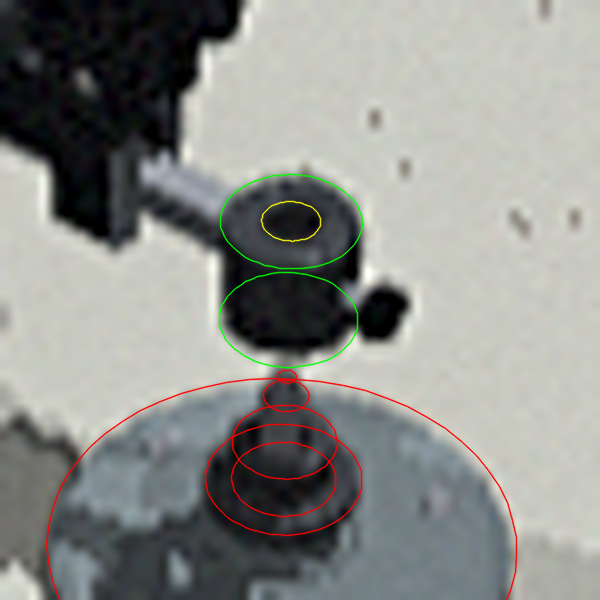

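View pics/raw_a.png

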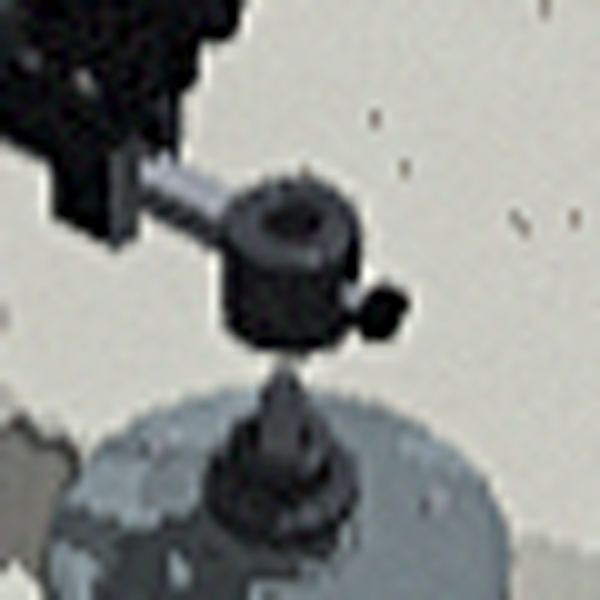

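```bash
python3 - <<'E'
from h import *
g=viewer.grab_frame("scene");im=g["pixels"].astype(float).mean(2);p=r.read_state()["position"];zb=p[2]-3.5
print(im[196:226,268:292].round(0).astype(int))
for z in(zb,zb+17,zb+34,38,52,60,70,76):
    c=[547.7,4.5];print(round(z,1),proj(g,[*c,z]).round(2))
E
```

```text
[[186 184 209 201 198 200 199 205 203 211 212 212 166 209 207 203 203 200
  194 200 200 204 139 204]
 [155 158 181 185 204 206 208 214 170 177 150 162 113 158 186 215 201 202
  201 202 201 202 156 205]
 [165 152 153 157 185 196 175 155  98  95  51  72  76  72 120 157 214 210
  201 202 198 203 205 200]
 [157 169 162 155 163 129  98  57  61  84  57  54  59  63  55  67 156 187
  205 198 202 199 201 203]
 [103 120 157 177 135  65  58  62  64  69  42  35  42  42  68  56  69 148
  212 208 199 202 199 196]
 [ 50  54 103 133  80  68  63  76  41  24  26  21  22  21  57  69  60  90
  216 204 204 198 200 198]
 [ 44  47  40  63  56  72  68  74  29  19  24  27  21  18  56  70  57  48
  182 209 200 197 201 197]
 [135  70  50  53  28  70  75  70  62  47  27  30  28  37  69  74  70  39
  166 210 202 203 196 200]
 [196 177  98  51  17  44  66  72  71  66  59  57  55  65  66  84  62   9
  169 212 203 200 201 201]
 [202 213 182 180  50   6  39  52  68  68  74  73  87 107  62  74  30   1
  167 208 204 204 203 197]
 [199 199 209 231  62  15  26  33  47  57  52  58  64  87  42  25  15   5
  206 212 206 20
[... 1390 characters left out ...]
123 116
  149 142 164 189 206 199]
 [139 139 137 142 145 125 114  69  55  70  67  63  61  76 109 127 118 117
  118 115 120 143 167 188]
 [143 144 145 147 152  85  38  18  58  73  63  65  42  68  78 131 125 127
  123 120 119 120 124 142]
 [142 144 148 136 128  34  23  19  65  67  69  68  32  71  62 109 126 124
  127 125 123 119 141 131]
 [132 134 138 108  81  20  26  14  71  69  75  68  29  66  71  66 112 131
  126 124 129 124 154 147]
 [120 118 112  62  53   6  39  33  49  54  63  58  59  91  54  58  81  98
  133 124 125 120 138 137]]
96.5 [278.52 211.21]
113.5 [278.67 206.36]
130.5 [278.81 201.4 ]
38 [278.06 227.16]
52 [278.17 223.45]
60 [278.23 221.3 ]
70 [278.31 218.58]
76 [278.36 216.94]
```

{"method": "apply_moves", "body": {
  "targets": [
    [[-0.025, 0, 0.01], [0, 0, 0], 1],
    [[0, 0, 0], [0, 0, 0], 1],
    [[0, 0, 0], [0, 0, 0], 1],
    [[0, 0, 0], [0, 0, 0], 1],
    [[0, 0, 0], [0, 0, 0], 1]
  ]
}}

```text
t: 27.45
position: [604.4, -5.7, 99.7]
tcp_rot: [-3.14, -0.0, 2.984]
ft_force: [-0.7, 1.1, -4.3]
opening: 0.109
```

```bash
python3 go.py 604.2 -5.7 99.5 2.984; python3 chk.py b 547.7 4.5; python3 -c "
from h import *
g=viewer.grab_frame('scene');crop(g,190,130,130,110,6,'pics/s24.png');print(r.read_state()['joints'].round(2))"
```

```text
t 27.45 pos [604.4   -5.75  99.73] rot [-3.1405e+00 -5.0000e-04  2.9836e+00] F [-0.7  1.1 -4.3] T [ 0.01  0.04 -0.02] op 0.109
total fraction [0.007 0.    0.008] mm [0.2 0.  0.2]
rot frac [-0.0007 -0.0003 -0.0003]
[-0.06  0.61 -0.02  1.78  0.02  0.75  1.33]
```

View pics/chk_b.png

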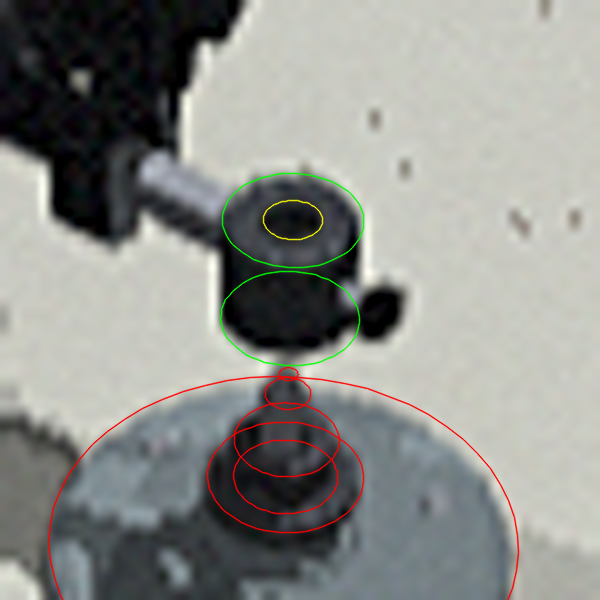

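View pics/s24.png

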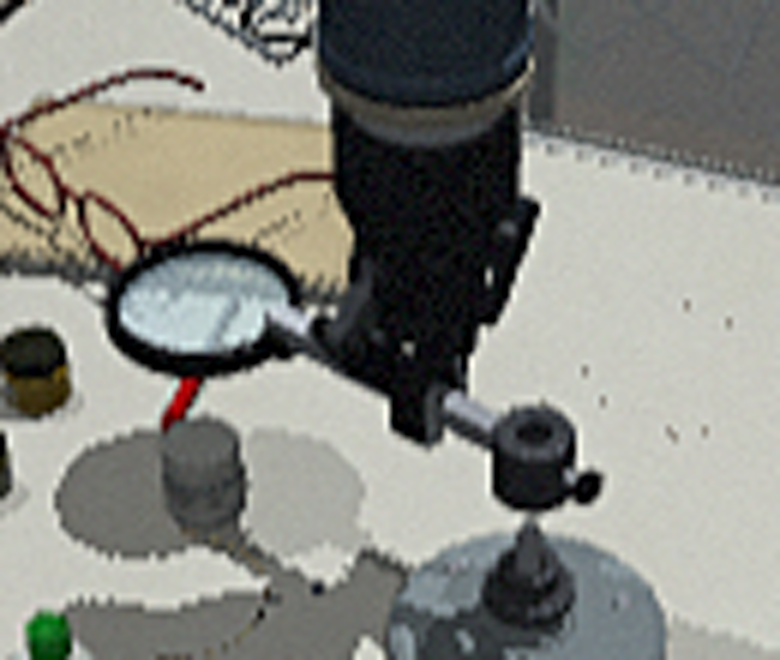

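```bash
python3 -c "
from h import *
g=viewer.grab_frame('scene');a=2.9836-np.pi;h=np.array([548.2,3.5]);L=h+190*np.array([np.cos(a),np.sin(a)])
q=lambda r,z:np.array([proj(g,p) for p in cyl(L,r,z,z)[:60]])
for z in (96.2,110.2): print((q(46,z).min(0)-[190,130])*6,(q(46,z).max(0)-[190,130])*6)"
```

```text
[103.50031152 254.43297449] [302.42042031 379.42570169]
[100.6578763  230.98386721] [301.20816575 355.63512756]
```

```bash
python3 -c "
from workcell import r
print(r.sign_off()); print(r.read_state()['t'])"
```

```text
the job is handed in; nothing more can be done
None
the job is handed in; nothing more can be done
```

I threaded the washer onto the post and down to the seat, put the collar on top of it, and let go of both. I then gripped the swing arm at its balance point with 120 N and held it over the post. I handed the job in at about 27.6 s, still holding it there.

**Last checks**
- **Height and tilt:** the underside of the hub is about 20 mm above the post tip. The lens outline matches a level arm to within about 1 pixel. The wrist carried only the arm's weight, about 4 N, with no measurable sag torque.
- **Hub over the post:** the bore looks centred on the post to about 1 mm in the scene camera. The robot hid this spot from the top camera, so only one view confirms it.
- **Washer and collar:** both look flat and seated in the pictures, and each pushed back when I tested for contact.
- **Other items:** the arm went nowhere near the five items to leave alone. I did not measure their positions again at the end.

**What disagreed**
- **Post position:** the cameras put the post 1.5–3 mm further in y than contact showed. The washer first touched the side of the post with about 5 N, so I moved it over by feel.
- **Seating push:** the push to check the washer was down peaked at 58 N at the wrist. That is below the 120 N wrist limit. It came through the fingers and washer, not the gripper's body.
- **Hub lower edge:** it showed a little higher in the picture than my model predicted. I relied on the robot's own height reading for the 20 mm gap.

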